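# Lock the bombilla caddy onto the drop-latch peg

### The job

Lift the caddy from the drip tray by its upright handle and hang it on the rack's locking peg: thread the eye of its back plate onto the peg and push in under the gravity flap until the back plate presses firmly (about 8 N, never over 14 N) against the stop pad and the flap has dropped behind it. Then pull it back so that it tugs gently but definitely on the shut flap, to prove that it is locked, and let go so that it hangs upright on the peg with the flap shut. Feel your way in, never ram or wrench the caddy, and do not disturb the gourds, bombilla, brush or tub.

Things in the scene. Friction and masses are not known exactly. Their poses are not given: they have to be found in the camera images.
- caddy_grip (a point): mid handle of the loose caddy: open metal box 120 mm long (x), 56 wide (y), 45 high, about 0.2 kg, upright on the drip tray. Its white upright handle block, 26 mm (x) by 14 mm (y), rises to 100 mm above the caddy's underside; this point is 84 mm above the underside, 16 mm below the block's top. x points level from handle to eye, z up.
- caddy_eye (a point): centre of the eye in the caddy's upright back plate: an opening 14 mm wide (y), 16 mm high (z) through a plate 5 mm thick (x), 46 mm wide at the eye, 50 mm below it; this point is at mid thickness, 62 mm above the underside, 92.5 mm in +x from and 22 mm below caddy_grip. The plate's top edge is 17 mm above it. Axes as caddy_grip.
- peg_tip (a point): rounded free tip of the fixed level steel peg on the white rack, 8 mm diameter, 200 mm above the table. x points level along the peg from its tip inward to the backplate, whose face is 64 mm away; y level across, z up. Hung, the eye's upper edge rests on the peg, so the eye's centre is then 4 mm below the peg's axis.
- flap_hinge (a point): hinge of the gravity flap: 2 mm outside the peg's tip (x = -2 mm from peg_tip) and 29 mm above the peg's axis, between two 4 mm steel cheeks (30 mm over both) that run from here back to the backplate, lower edges 25 mm above the axis, upper 38 mm. A plate whose eye is centred on the peg passes under them. Axes as peg_tip.
- flap (a joint): angle of the gravity flap, rad: 0 shut (sloping down and inward from its hinge, resting on a stop), 0.6 fully lifted. About 80 g; it lifts freely as the plate is pushed in under it (to about 0.3) and falls shut by its weight once the plate is past, eye centre at about x = 42 mm from peg_tip.
- flap_edge (a point): middle of the flap's free lower edge (steel, 40 mm long, 18 wide, 4 thick); shut, it is 31 mm in from peg_tip and 6 mm above the peg's axis. It then stops a plate that is pulled outward, with the eye's centre near x = 34 mm from peg_tip. It turns with the flap.
- backplate: fixed upright white plate, 64 mm wide, at the peg's root; origin on the table under the flap's hinge, x along the peg inward; its face is 66 mm from the origin. On it a hard rubber stop pad, 50 mm wide, from 62 mm below to 14 mm above the peg's axis, stands 4 to 16 mm proud, differently each time and unmeasured: the eye's centre seats at x = 45.5 to 57.5 mm from peg_tip. Find it by feel.
- gourd_a: upturned ceramic mate gourd, 78 mm wide and 85 mm tall, standing loose, mouth down, on a pad of the rack 166 mm above the table; origin at the centre of its underside, z up. Not to be disturbed
- gourd_b: upturned ceramic mate gourd, 78 mm wide and 85 mm tall, standing loose, mouth down, on a pad of the rack 166 mm above the table; origin at the centre of its underside, z up. Not to be disturbed
- gourd_c: upturned ceramic mate gourd, 78 mm wide and 85 mm tall, standing loose, mouth down, on a pad of the rack 166 mm above the table; origin at the centre of its underside, z up. Not to be disturbed
- bombilla: steel bombilla (straw) 190 mm long, 9 mm high, lying on the drip tray along its x; origin under its middle. Not to be disturbed
- brush: small round brush, 48 mm wide, 58 mm tall, standing on its bristles on the drip tray; origin at the centre of its underside. Not to be disturbed
- tub: closed green plastic tub, 96 mm wide, 80 mm tall, on the drip tray; origin at the centre of its underside. Not to be disturbed
Not all that is in view belongs to the job. What is shaped like the part that bears caddy_grip but pink or yellow is not meant.

How it is judged:
By the outcome, as a careful person would: the job done as asked, in the order asked, and still so for the second after the job is handed in, with the robot touching nothing.
It also fails if it takes over 64 s, if anything falls off the work surface, if the arm or the gripper's body presses on something with over 40 N, if the wrist force passes 120 N, or if a joint passes its speed limit or range.

### The arm

A 7-joint arm with a two-finger parallel gripper is mounted at the origin on the work surface. World frame = base frame: x ahead of the robot, y to its left, z up, the work surface at z = 0. Lengths are in m, angles in degrees, forces in N, time in s.
With the tool pointing down it reaches from about 0.425 to 0.925 m from the base axis. Payload 6.8 kg.
Tool frame: the origin (TCP) lies on the mounting face of the last link; the fingertips stand 182 mm ahead of it and the grasp point (between the pads) lies 163 mm ahead of it (ctrl.hold_point_z is the distance from the TCP to the grasp point, in m); z points along the fingers, x is the direction in which the jaws open and shut, and the axes are right-handed (so a half turn about z gives the same grasp; the last joint's range is limited). The gripper opens to 88 mm and grips with 3 to 60 N. Pads are 20 mm wide; open, the fingers measure 115 mm over their backs; the gripper's body (75 mm by 178 mm) begins 61 mm behind the grasp point.
Start: joints at [-74.548, 27.33, 1.283, 89.118, -0.659, 63.558, -4.761], TCP at [0.249, 0.627, 0.405] pointing down, gripper open.
Joint ranges: [-169.35, 169.35], [-19.33, 120.38], [-80.79, 83.38], [13.8, 139.57], [-78.32, 258.32], [9.67, 109.79], [-169.56, 169.56]. Speed limits (degrees/s): [136.94, 136.94, 180, 180, 180, 180, 180].

### API

Orientations are given as a 3x3 rotation matrix whose columns are the frame's x, y, z axes.
In Python, from cell import ctrl gives the robot as it stands.
- The arm moves only by the tool carry_out, never from a script. Its argument "plan" is a list of rows, each an object with "fingers": the gripper command: -1 is fully open, 1 is shut, values between are in proportion; "translation": the shift along the world's x, y, z in m, a list of three; "twist": the turn about the world's z in degrees. In form: [{"fingers": fingers, "translation": [dx, dy, dz], "twist": twist}, ...]. A call has 1 to 5 rows; each row is the pose to reach, as a shift and turn from the pose commanded when the call began; what a row does not reach only later rows make up. A row lasts 1/12 s, in which the tool goes at most 41.7 mm and 7.16 degrees, less where a joint would pass 70% of its speed; a pose out of reach is approached as far as the arm can. A call with a gripper value outside its range is refused whole. The fingers move at their own pace and stop on an object; "grip_force" is the grip in N (left out, the last holds). Time passes only in rows, so rows that repeat a pose let the fingers close. It gives the time, the measured TCP pose, the force and the opening at its end, in the units of the state.
- ctrl.state(): the state, without advancing time (a new reading comes with each control period).
- ctrl.grab_frame(name): name is "scene" or "side" or "wrist"; returns a dict with "pixels" (420x560x3 uint8, blue, green, red), "intrinsics" (3x3 intrinsics, pixels), "extrinsics" (4x4, takes a point from world to camera coordinates). Camera axes: x right, y down, z forward; pixel columns grow to the right and rows downward; lengths in m; the calibration is good to about 2 mm. A picture is of the moment at which its call begins. There is no depth.
- ctrl.job_done(): hands the job in, once; it reports no verdict.
The state is a dict: "time_s": time; "q": joint angles; "qd": joint speeds; "joint_efforts": joint torques, N m; "tool_pos": TCP position; "ee_rot": TCP orientation; "ft_force": force on the tool from outside, world axes, zero at the start; "torque": the same for the moment, N m; "gripper_width": opening from 0.0 (shut) to 1.0 (fully open).
Only numpy, scipy, OpenCV 4.12 (cv2) and the standard library are available. Lean on these libraries where they do the work, as an engineer would, in place of code of your own. Each camera call takes 0.05 s, during which the arm holds its last target.

## Working session

There is one attempt and no reset: what is moved stays moved. The work goes in short steps, Python scripts to look and compute and a tool call to move; the robot and the scene stay as the last step left them, time stands still between calls to the robot, and variables do not carry over. Pictures are saved under pics/ and viewed, and the job is handed in when it is done.

Besides the shell and the picture viewer there is one more tool, called after ">>>" by a JSON object that holds its "fn" and its "kwargs", one argument or row to a line. carry_out: Moves the arm, as the interface text tells. Its arguments: {"type":"object","properties":{"plan":{"type":"array"},"grip_force":{"type":"number"}},"required":["plan"]}

```bash
ls; mkdir -p pics
python3 - <<'E'
from cell import ctrl
import cv2,numpy as np
s=ctrl.state();print(s)
for n in ("scene","side","wrist"):
    f=ctrl.grab_frame(n);cv2.imwrite(f"pics/{n}0.png",f["pixels"]);print(n,np.round(f["intrinsics"],1).tolist(),np.round(f["extrinsics"],4).tolist())
E
```

```text
pics
{'time_s': 0.0, 'q': array([-74.54629686,  27.37413729,   1.27890585,  89.17801745,
        -0.6571596 ,  63.55807466,  -4.76084259]), 'qd': array([ 0.00834988, -0.05345295,  0.02856936,  0.07366957,  0.01753863,
       -0.01020272, -0.02974645]), 'joint_efforts': array([ 5.74323190e-05, -5.82859325e+01,  1.53459359e+00, -2.72609693e+01,
       -5.42785053e-02,  1.70733413e-02,  1.90448982e-04]), 'tool_pos': array([0.24888669, 0.62713914, 0.40370266]), 'ee_rot': array([[ 3.68837623e-01,  9.29493700e-01, -5.19568912e-04],
       [ 9.29492122e-01, -3.68837958e-01, -1.71903735e-03],
       [-1.78947113e-03,  1.51110441e-04, -9.99998387e-01]]), 'ft_force': array([-0.12749317, -0.77478715, -0.59331368]), 'torque': array([-0.02480947,  0.04813721, -0.05269635]), 'gripper_width': 1.0002550646054622}
scene [[434.7, 0.0, 281.3], [0.0, 434.7, 204.7], [0.0, 0.0, 1.0]] [[-0.8989, 0.4382, -0.0047, 0.5075], [0.3687, 0.7504, -0.5486, -0.0945], [-0.2368, -0.4948, -0.8361, 1.4516], [0.0, 0.0, 0.0, 1.0]]
side [[493.5, 0.0, 281.8], [0.0, 493.5, 217.1], [0.0, 0.0, 1.0]] [[0.7744, -0.6327, -0.0018, -0.4221], [-0.3703, -0.4511, -0.812, 0.2903], [0.513, 0.6295, -0.5836, 0.9401], [0.0, 0.0, 0.0, 1.0]]
wrist [[333.8, 0.0, 283.5], [0.0, 333.8, 203.5], [0.0, 0.0, 1.0]] [[0.3684, 0.9297, -0.0009, -0.6748], [0.8968, -0.3551, 0.2638, -0.0316], [0.245, -0.098, -0.9646, 0.3915], [0.0, 0.0, 0.0, 1.0]]
```

View pics/scene0.png

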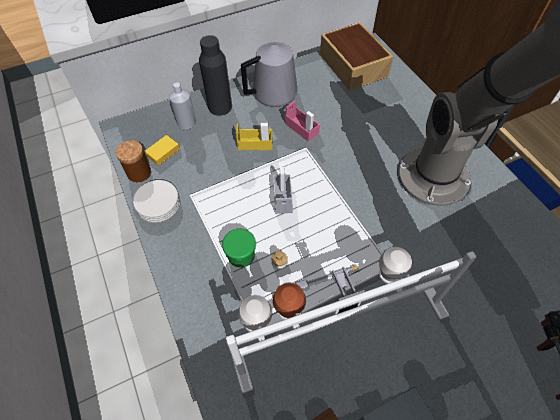

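View pics/side0.png

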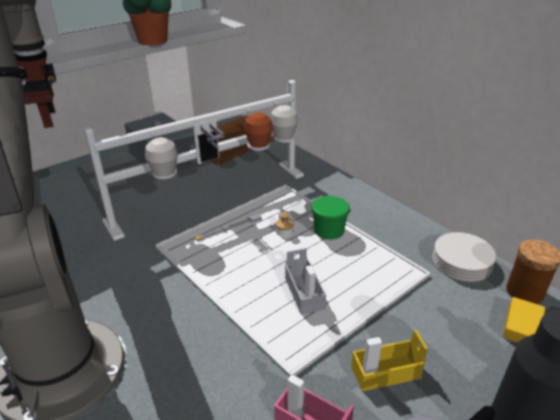

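View pics/wrist0.png

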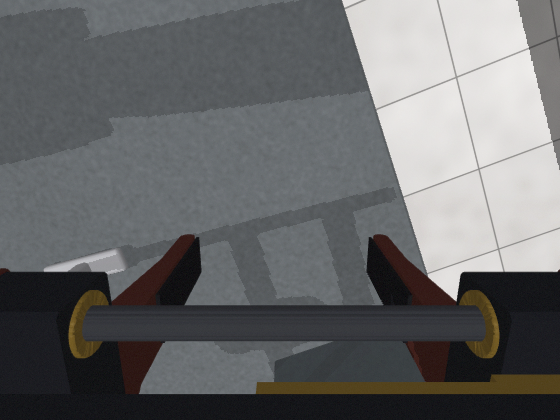

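```bash
cat > h.py <<'E'
from cell import ctrl
import cv2,numpy as np
from scipy.optimize import least_squares
def proj(f,p):
    K,E=f["intrinsics"],f["extrinsics"]; p=np.atleast_2d(p)
    c=p@E[:3,:3].T+E[:3,3]; u=c@K.T; return u[:,:2]/u[:,2:]
def tri(obs):
    # obs: list of (K,E,(u,v))
    Pm=[o[0]@o[1][:3] for o in obs]
    A=[]
    for P,o in zip(Pm,obs):
        u,v=o[2]; A+= [u*P[2]-P[0], v*P[2]-P[1]]
    A=np.array(A); X=np.linalg.svd(A)[2][-1]; X=X[:3]/X[3]
    e=[ (lambda w:w[:2]/w[2])(P@np.r_[X,1])-np.array(o[2]) for P,o in zip(Pm,obs)]
    return X,np.round(e,1).tolist()
def crop(img,x,y,w,h,s,name):
    c=img[y:y+h,x:x+w]; c=cv2.resize(c,None,fx=s,fy=s,interpolation=cv2.INTER_CUBIC); cv2.imwrite("pics/"+name,c)
E
python3 - <<'E'
from h import *
import pickle
d={n:ctrl.grab_frame(n) for n in("scene","side")}
pickle.dump(d,open("f0.pkl","wb"))
a=d["scene"]["pixels"];b=d["side"]["pixels"]
crop(a,240,150,90,75,8,"sc_caddy.png");crop(a,300,245,120,70,6,"sc_peg.png")
crop(b,260,235,90,75,8,"si_caddy.png");crop(b,170,100,90,75,8,"si_peg.png")
print(proj(d["scene"],[[0,0,0],[.249,.627,.22]]),proj(d["side"],[[.249,.627,.22]]))
E
```

```text
[[433.27465122 176.46247522]
 [550.9950787  372.75100751]] [[ 50.06494255 119.70633631]]
```

View pics/sc_caddy.png

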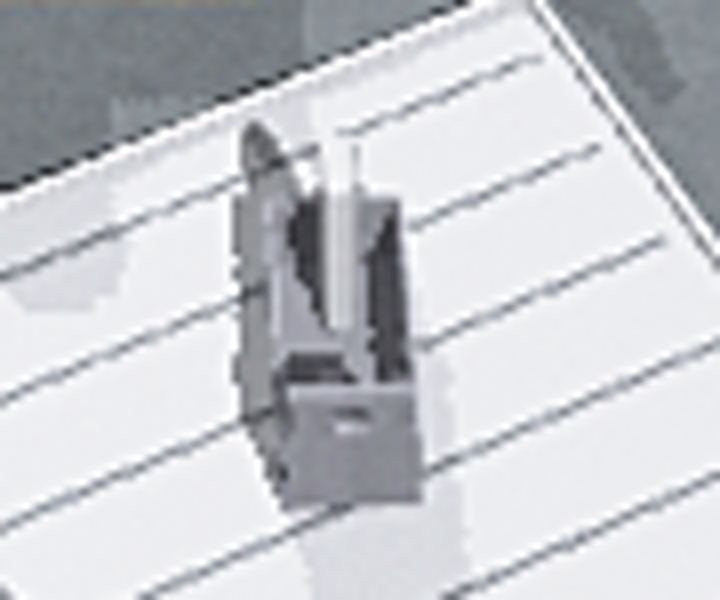

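View pics/sc_peg.png

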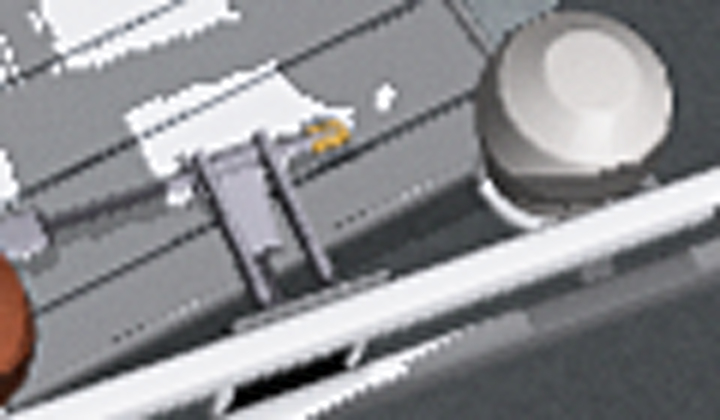

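View pics/si_caddy.png

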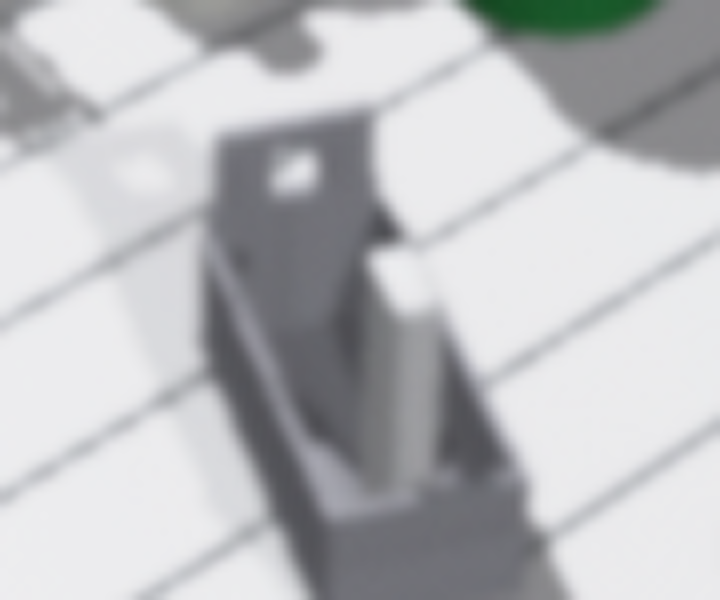

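View pics/si_peg.png

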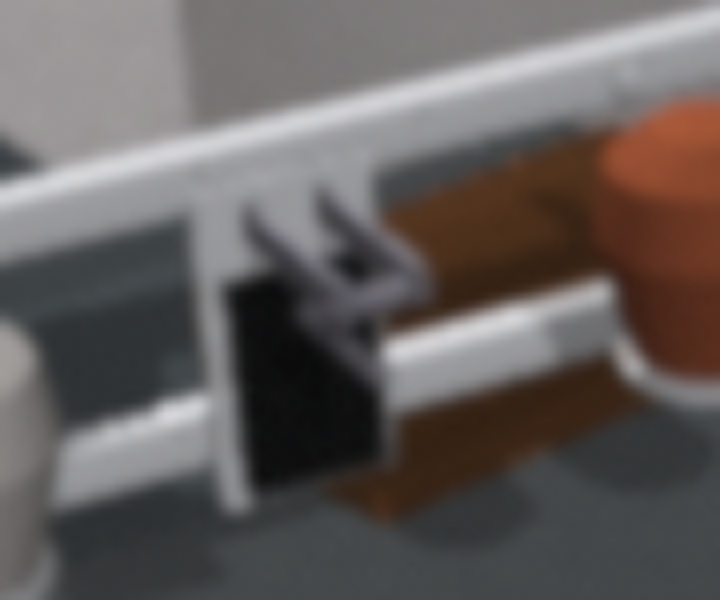

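```bash
cat > t1.py <<'E'
from h import *
import pickle
d=pickle.load(open("f0.pkl","rb"))
K=lambda n:(d[n]["intrinsics"],d[n]["extrinsics"])
def T(n,sc,si): print(n,*[np.round(x,4) if i==0 else x for i,x in enumerate(tri([(*K("scene"),sc),(*K("side"),si)]))])
T("eye",(283.9,202.3),(296.9,256.5))
T("ptopL",(275.6,198.8),(306.3,249))
T("ptopR",(291.6,198.1),(287.1,252.1))
T("handletop",(282.5,171.5),(310,267.75))
T("tipL",(333.3,271.3),(223.75,135.6))
T("tipR",(343.7,268),(208.8,138.8))
E
python3 t1.py
```

```text
eye [ 0.5136 -0.0901  0.0641] [[-0.6, -0.1], [-0.7, 0.1]]
ptopL [ 0.5341 -0.1004  0.082 ] [[0.0, 0.0], [0.0, -0.0]]
ptopR [ 0.4917 -0.0819  0.0833] [[-0.6, -0.1], [-0.6, 0.1]]
handletop [ 0.4794 -0.17    0.1045] [[-0.7, -0.2], [-0.8, 0.1]]
tipL [0.5454 0.2328 0.2301] [[-1.4, -0.1], [-1.0, 0.0]]
tipR [0.5126 0.2395 0.2291] [[1.8, 0.1], [1.3, 0.0]]
```

```bash
cat >> t1.py <<'E'
T("postR",(470,257),(92,132)); T("postL",(234,340),(292,83))
T("gourdc",(397,252),(160,140));T("gourda",(254,302),(284,107));T("gourdb",(289,290),(258,115))
E
python3 t1.py|tail -5
```

```text
postR [0.2682 0.3563 0.2799] [[-1.4, 0.3], [-1.1, -0.3]]
postL [0.8172 0.293  0.2828] [[-2.3, -0.6], [-1.3, 0.2]]
gourdc [0.3927 0.2657 0.2542] [[-0.1, 0.0], [-0.1, -0.0]]
gourda [0.7415 0.2301 0.2535] [[0.1, 0.0], [0.1, -0.0]]
gourdb [0.6602 0.2379 0.251 ] [[-0.0, -0.0], [-0.0, 0.0]]
```

>>> {"fn": "carry_out", "kwargs": {
  "plan": [
    {"fingers":-1,"translation":[0.01,0,0.04],"twist":-7},
    {"fingers":-1,"translation":[0.02,0,0.08],"twist":-14},
    {"fingers":-1,"translation":[0.04,0,0.12],"twist":-21},
    {"fingers":-1,"translation":[0.06,0,0.16],"twist":-28},
    {"fingers":-1,"translation":[0.09,-0.02,0.18],"twist":-35}
  ]
}}

```text
time_s: 0.67
tool_pos: [0.3331, 0.612, 0.5861]
ee_rot: [[0.835, 0.55, -0.001], [0.55, -0.835, 0.006], [0.003, -0.005, -1.0]]
ft_force: [0.2, 0.8, 0.7]
gripper_width: 1.004
```

>>> {"fn": "carry_out", "kwargs": {
  "plan": [
    {"fingers":-1,"translation":[0.02,-0.036,0],"twist":-7},
    {"fingers":-1,"translation":[0.04,-0.072,0],"twist":-14},
    {"fingers":-1,"translation":[0.06,-0.108,0],"twist":-21},
    {"fingers":-1,"translation":[0.08,-0.144,0],"twist":-28},
    {"fingers":-1,"translation":[0.1,-0.18,0],"twist":-35}
  ]
}}

```text
time_s: 1.08
tool_pos: [0.4365, 0.4273, 0.5823]
ee_rot: [[0.999, -0.035, -0.0], [-0.035, -0.999, 0.0], [-0.0, -0.0, -1.0]]
ft_force: [0.7, 0.5, 0.3]
gripper_width: 1.0
```

>>> {"fn": "carry_out", "kwargs": {
  "plan": [
    {"fingers":-1,"translation":[0.02,-0.036,0],"twist":-4},
    {"fingers":-1,"translation":[0.04,-0.072,-0.01],"twist":-4},
    {"fingers":-1,"translation":[0.06,-0.108,-0.03],"twist":-4},
    {"fingers":-1,"translation":[0.08,-0.144,-0.05],"twist":-4},
    {"fingers":-1,"translation":[0.09,-0.18,-0.06],"twist":-4}
  ]
}}

```text
time_s: 1.5
tool_pos: [0.5247, 0.2532, 0.5223]
ee_rot: [[0.995, -0.098, -0.001], [-0.098, -0.995, -0.0], [-0.001, 0.0, -1.0]]
ft_force: [0.6, 0.5, 0.0]
gripper_width: 0.998
```

```bash
cat > w.py <<'E'
from h import *
import sys,pickle
n=sys.argv[1];f=ctrl.grab_frame("wrist");s=ctrl.state()
pickle.dump((f,s),open(f"{n}.pkl","wb"));cv2.imwrite(f"pics/{n}.png",f["pixels"])
print(np.round(s["tool_pos"],4),np.round(s["ft_force"],2),s["time_s"],np.round(s["q"],1))
E
python3 w.py w1
```

```text
[0.527  0.2434 0.5208] [ 0.59 -6.55 -1.58] 1.55 [-52.5  13.9  26.5  95.1  -6.1  72.8 -31. ]
```

View pics/w1.png

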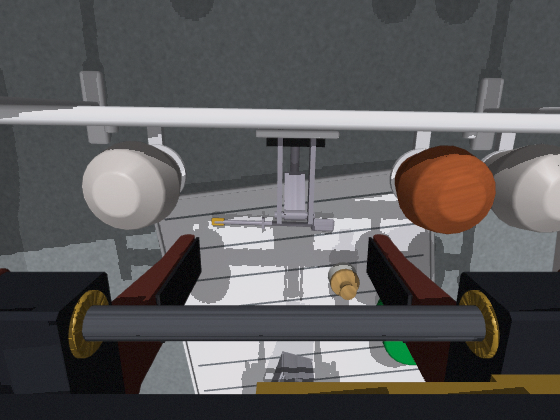

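>>> {"fn": "carry_out", "kwargs": {
  "plan": [
    {"fingers":-1,"translation":[0,-0.035,0],"twist":0},
    {"fingers":-1,"translation":[0,-0.07,0],"twist":0},
    {"fingers":-1,"translation":[0,-0.1,0],"twist":0},
    {"fingers":-1,"translation":[0,-0.1,0],"twist":0},
    {"fingers":-1,"translation":[0,-0.1,0],"twist":0}
  ]
}}

```text
time_s: 1.97
tool_pos: [0.5243, 0.1525, 0.5244]
ee_rot: [[0.995, -0.102, 0.001], [-0.102, -0.995, 0.001], [0.0, -0.001, -1.0]]
ft_force: [-0.0, 0.2, 0.1]
gripper_width: 0.997
```

```bash
python3 w.py w2
python3 - <<'E'
from h import *
import pickle
for n in("w1","w2"):
    f,s=pickle.load(open(n+".pkl","rb")); crop(f["pixels"],230,20 if n=="w2" else 110,130,100 if n=="w2" else 130,6 if n=="w2" else 4.5,n+"c.png")
E
```

```text
[0.5241 0.1545 0.5242] [0.41 0.75 0.33] 2.0167 [-47.5   9.9  28.7  99.3  -5.   72.  -23.3]
```

View pics/w2.png

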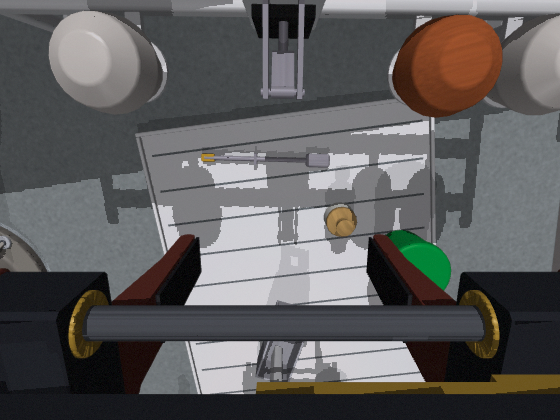

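View pics/w2c.png

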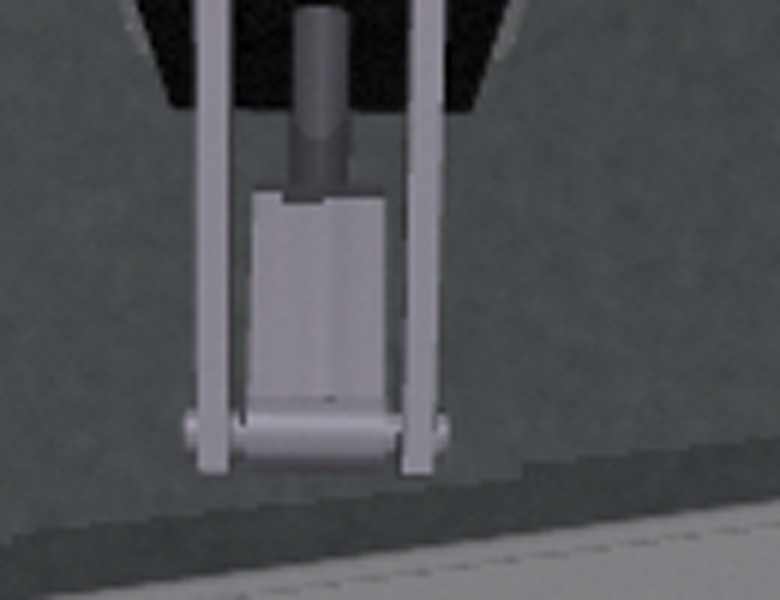

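View pics/w1c.png

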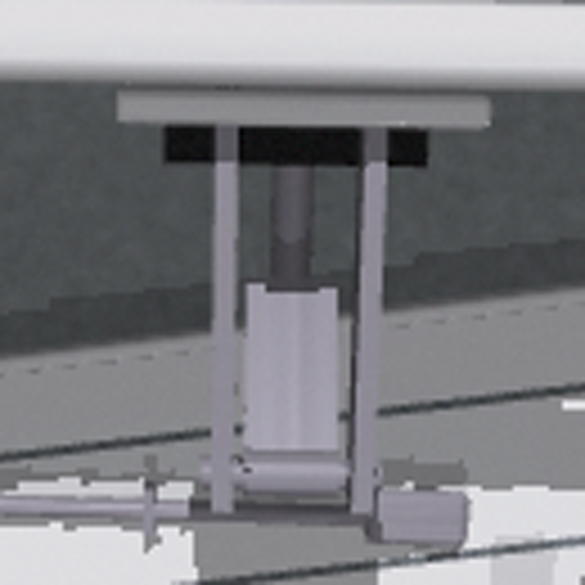

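```bash
cat > fit.py <<'E'
from h import *
import pickle
F={n:pickle.load(open(n+".pkl","rb"))[0] for n in("w1","w2")}
d={"w1":(230,110,4.5),"w2":(230,20,6)}
def px(n,x,y): ox,oy,s=d[n]; return np.array([(x+.5)/s-.5+ox,(y+.5)/s-.5+oy])
pts=[("w2",(316,434),(-.002,0,.029)),("w1",(292,476),(-.002,0,.029))]
lin=[("w2",(212,5),-1),("w2",(213,460),-1),("w2",(428,5),1),("w2",(419,460),1),
     ("w1",(227,170),-1),("w1",(222,500),-1),("w1",(374,170),1),("w1",(361,500),1)]
def model(p,zf=None):
    th=p[2];X=np.array([np.cos(th),np.sin(th),0]);Y=np.array([-X[1],X[0],0]);o=np.array([p[0],p[1],p[3]]);return o,X,Y
def res(p):
    o,X,Y=model(p);r=[]
    for n,uv,q in pts:
        r+=list(proj(F[n],o+X*q[0]+Y*q[1]+np.array([0,0,q[2]]))[0]-px(n,*uv))
    for (n,uv,sg),s in zip(lin,p[4:]):
        # image left = -x world = +Y side? handle sign below
        r+=list(proj(F[n],o+X*s+Y*(-sg)*.013+np.array([0,0,.038]))[0]-px(n,*uv))
    return np.array(r)
for fixz in (True,False):
    p0=np.r_[.53,.235,np.radians(84),.2,[.03]*len(lin)]
    g=(lambda q:res(np.r_[q[:3],.2,q[3:]])) if fixz else res
    q=least_squares(g,np.delete(p0,3) if fixz else p0)
    print(fixz,np.round(q.x[:4],4),"yaw",np.degrees(q.x[2]),"rms",np.sqrt(np.mean(q.fun**2)));print(np.round(q.fun,1))
E
python3 fit.py
```

```text
True [0.5318 0.2423 1.4579 0.0471] yaw 83.53073061507659 rms 0.2832658593475956
[ 0.1  0.7 -0.3 -0.9  0.2 -0.   0.2 -0.   0.1  0.  -0.1 -0.  -0.2 -0.
 -0.  -0.   0.   0.   0.1  0. ]
False [0.5318 0.2425 1.4581 0.2028] yaw 83.54338022234958 rms 0.16339513754638063
[ 0.1  0.2 -0.3 -0.2 -0.1  0.  -0.   0.   0.2  0.  -0.  -0.  -0.3 -0.
 -0.1 -0.   0.3  0.   0.4  0. ]
```

>>> {"fn": "carry_out", "kwargs": {
  "plan": [
    {"fingers":-1,"translation":[-0.004,-0.038,-0.01],"twist":-5},
    {"fingers":-1,"translation":[-0.008,-0.076,-0.02],"twist":-10},
    {"fingers":-1,"translation":[-0.012,-0.114,-0.03],"twist":-15},
    {"fingers":-1,"translation":[-0.016,-0.152,-0.04],"twist":-18},
    {"fingers":-1,"translation":[-0.02,-0.19,-0.05],"twist":-18}
  ]
}}

```text
time_s: 2.43
tool_pos: [0.5042, -0.0351, 0.4735]
ee_rot: [[0.916, -0.4, 0.0], [-0.4, -0.916, 0.0], [0.0, -0.001, -1.0]]
ft_force: [1.0, -1.0, 0.2]
gripper_width: 0.999
```

>>> {"fn": "carry_out", "kwargs": {
  "plan": [
    {"fingers":-1,"translation":[0,-0.035,-0.015],"twist":0},
    {"fingers":-1,"translation":[0,-0.07,-0.025],"twist":0},
    {"fingers":-1,"translation":[0,-0.085,-0.025],"twist":0},
    {"fingers":-1,"translation":[0,-0.085,-0.025],"twist":0},
    {"fingers":-1,"translation":[0,-0.085,-0.025],"twist":0}
  ]
}}

```text
time_s: 2.85
tool_pos: [0.5049, -0.1194, 0.4488]
ee_rot: [[0.916, -0.401, -0.0], [-0.401, -0.916, 0.0], [-0.0, 0.0, -1.0]]
ft_force: [0.2, -0.6, 0.6]
gripper_width: 0.997
```

```bash
python3 w.py w3
```

```text
[ 0.5051 -0.1185  0.4489] [-0.63  0.52  0.02] 2.9 [-28.3  11.3  40.4 109.3  -8.3  62.3  -8.1]
```

View pics/w3.png

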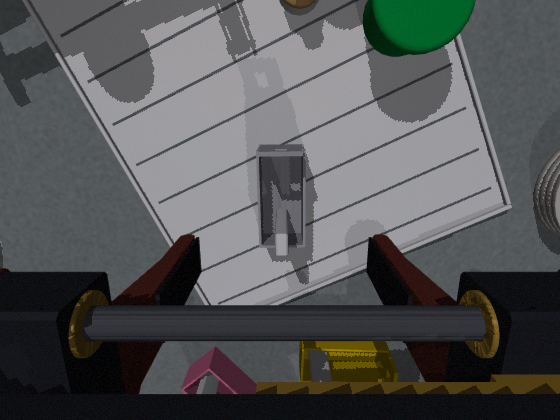

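>>> {"fn": "carry_out", "kwargs": {
  "plan": [
    {"fingers":-1,"translation":[-0.015,-0.03,-0.02],"twist":0},
    {"fingers":-1,"translation":[-0.03,-0.06,-0.04],"twist":0},
    {"fingers":-1,"translation":[-0.03,-0.07,-0.05],"twist":0},
    {"fingers":-1,"translation":[-0.03,-0.07,-0.05],"twist":0}
  ]
}}

```text
time_s: 3.23
tool_pos: [0.4736, -0.1905, 0.3973]
ee_rot: [[0.916, -0.402, -0.003], [-0.402, -0.916, 0.0], [-0.003, 0.001, -1.0]]
ft_force: [-0.2, -0.4, -0.3]
gripper_width: 0.999
```

```bash
python3 w.py w4;python3 - <<'E'
from h import *
import pickle
f=pickle.load(open("w3.pkl","rb"))[0];crop(f["pixels"],240,135,90,130,4.5,"w3c.png")
f=pickle.load(open("w4.pkl","rb"))[0];crop(f["pixels"],230,55,100,130,4.5,"w4c.png")
E
```

```text
[ 0.4746 -0.1892  0.3984] [ 1.12 -0.09  0.81] 3.2833 [-20.3  14.5  41.7 113.7 -11.6  56.    3.5]
```

View pics/w3c.png

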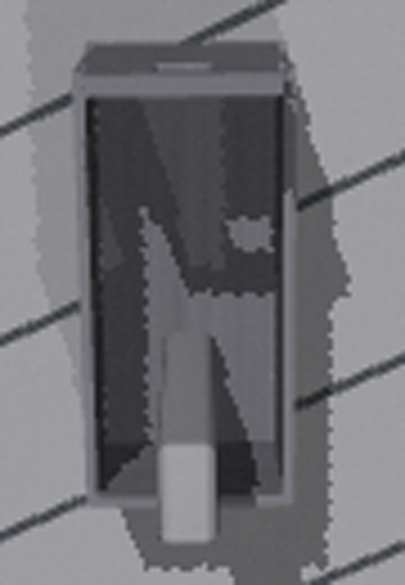

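View pics/w4.png

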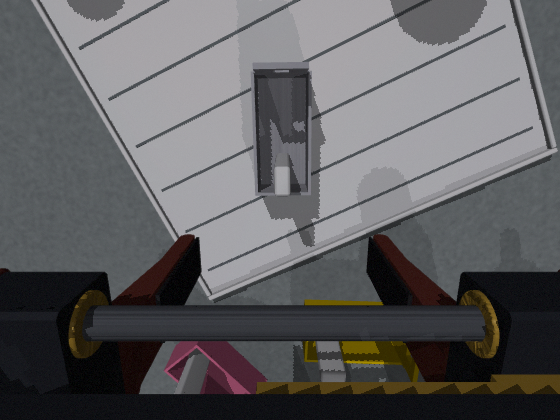

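View pics/w4c.png

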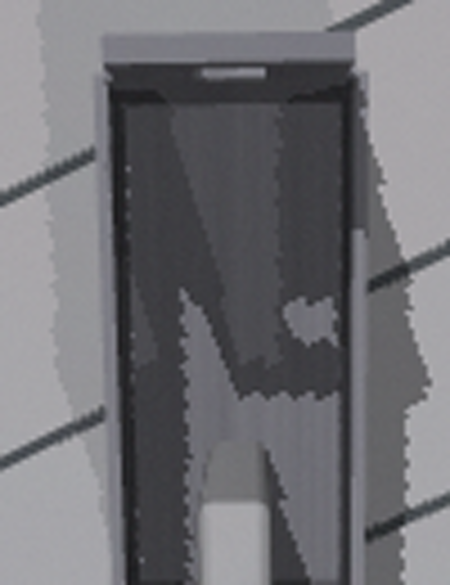

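```bash
cat > fit2.py <<'E'
from h import *
import pickle
F={n:pickle.load(open(n+".pkl","rb"))[0] for n in("w3","w4")}
d={"w3":(240,135,4.5),"w4":(230,55,4.5)}
def px(n,x,y): ox,oy,s=d[n]; return np.array([(x+.5)/s-.5+ox,(y+.5)/s-.5+oy])
# caddy frame at grip: handle corners (+-13,+-7,16); plate top (92.5+-2.5, +-w, -5)
H=lambda a,b:("h",a,b)
obs=[("w3",(163,444),(.013,.007,.016)),("w3",(214,444),(.013,-.007,.016)),("w3",(214,541),(-.013,-.007,.016)),("w3",(164,541),(-.013,.007,.016)),
("w4",(203,503),(.013,.007,.016)),("w4",(268,503),(.013,-.007,.016)),("w4",(202,628),(-.013,.007,.016)),("w4",(269,628),(-.013,-.007,.016)),
("w3",(78,75),(.095,'w',-.005)),("w3",(287,74),(.095,'-w',-.005)),("w3",(78,97),(.090,'w',-.005)),("w3",(287,97),(.090,'-w',-.005)),
("w4",(104,33),(.095,'w',-.005)),("w4",(355,33),(.095,'-w',-.005)),("w4",(106,63),(.090,'w',-.005)),("w4",(355,63),(.090,'-w',-.005))]
def res(p):
    X=np.array([np.cos(p[2]),np.sin(p[2]),0]);Y=np.array([-X[1],X[0],0]);o=np.array([p[0],p[1],p[3]]);r=[]
    for n,uv,q in obs:
        y={'w':p[4],'-w':-p[4]}.get(q[1],q[1])
        r+=list(proj(F[n],o+X*q[0]+Y*y+np.array([0,0,q[2]]))[0]-px(n,*uv))
    return np.array(r)
q=least_squares(res,[.479,-.17,np.radians(66.5),.087,.023],loss="soft_l1")
r=res(q.x);print(np.round(q.x,4),np.degrees(q.x[2]),np.sqrt(np.mean(r**2)));print(np.round(r.reshape(-1,2),1).tolist())
X=np.array([np.cos(q.x[2]),np.sin(q.x[2])]);print("eye",q.x[:2]+.0925*X)
E
python3 fit2.py
```

```text
[ 0.4773 -0.1737  1.1684  0.088   0.0233] 66.94654803252881 0.8882822025087292
[[-1.5, -0.8], [0.6, -0.9], [0.8, 0.7], [-1.3, 0.8], [-1.5, -1.0], [1.0, -1.1], [-0.7, 1.7], [0.9, 1.6], [0.8, -0.4], [-0.5, -0.6], [0.9, -0.4], [-0.5, -0.8], [-0.3, 0.8], [0.5, 0.2], [-0.6, 0.6], [0.5, -0.0]]
eye [ 0.51355139 -0.08859829]
```

>>> {"fn": "carry_out", "kwargs": {
  "plan": [
    {"fingers":-1,"translation":[0.0027,0.0155,-0.02],"twist":0.6},
    {"fingers":-1,"translation":[0.0027,0.0155,-0.05],"twist":0.6},
    {"fingers":-1,"translation":[0.0027,0.0155,-0.08],"twist":0.6},
    {"fingers":-1,"translation":[0.0027,0.0155,-0.09],"twist":0.6},
    {"fingers":-1,"translation":[0.0027,0.0155,-0.09],"twist":0.6}
  ]
}}

```text
time_s: 3.7
tool_pos: [0.4774, -0.1726, 0.3075]
ee_rot: [[0.922, -0.388, -0.004], [-0.388, -0.922, 0.001], [-0.004, 0.0, -1.0]]
ft_force: [0.1, 0.4, 0.4]
gripper_width: 1.0
```

```bash
python3 w.py w5
```

```text
[ 0.4778 -0.1736  0.309 ] [0.45 0.79 0.3 ] 3.75 [-17.2  22.   37.3 118.7 -18.7  45.1   8.7]
```

View pics/w5.png

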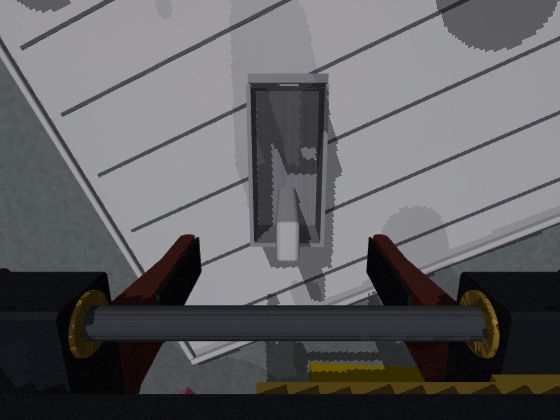

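Run:
```python
from h import *
import pickle
f,s=pickle.load(open("w5.pkl","rb"))
X=np.array([np.cos(np.radians(66.95)),np.sin(np.radians(66.95)),0]);g=np.array([.4773,-.1737,.088])
print(proj(f,[g+[0,0,.016],g+.0925*X+[0,0,-.005],s["tool_pos"]+s["ee_rot"]@[0,0,.163]]))
print(np.round(s["ee_rot"],4)); E=f["extrinsics"]; print(s["ee_rot"].T@(-E[:3,:3].T@E[:3,3]-s["tool_pos"]), E[:3,:3]@s["ee_rot"])
```

```text
[[287.23447887 240.67025666]
 [288.10567788  78.19830644]
 [288.32611453 273.14595516]]
[[ 9.211e-01 -3.893e-01 -1.100e-03]
 [-3.893e-01 -9.211e-01  4.000e-04]
 [-1.200e-03  0.000e+00 -1.000e+00]]
[-0.00208711 -0.0729814   0.01995046] [[ 0.99999588 -0.00169313  0.00231615]
 [ 0.00224286  0.96476511 -0.26310311]
 [-0.00178907  0.26310722  0.96476494]]
```

>>> {"fn": "carry_out", "kwargs": {
  "plan": [
    {"fingers":0,"translation":[0.002,-0.0009,-0.015],"twist":0},
    {"fingers":0.3,"translation":[0.002,-0.0009,-0.03],"twist":0},
    {"fingers":0.3,"translation":[0.002,-0.0009,-0.045],"twist":0},
    {"fingers":0.3,"translation":[0.002,-0.0009,-0.058],"twist":0},
    {"fingers":0.3,"translation":[0.002,-0.0009,-0.058],"twist":0}
  ],
  "grip_force": 40
}}

```text
time_s: 4.17
tool_pos: [0.4796, -0.1753, 0.251]
ee_rot: [[0.921, -0.39, 0.0], [-0.39, -0.921, 0.001], [-0.0, -0.001, -1.0]]
ft_force: [-0.9, -0.1, 0.9]
gripper_width: 0.658
```

```bash
python3 w.py w6; python3 -c "
from h import *;crop(cv2.imread('pics/w6.png'),180,50,210,290,2,'w6c.png')"
```

```text
[ 0.4798 -0.1756  0.2519] [0.14 0.24 0.21] 4.2167 [-13.1  27.6  33.2 120.4 -24.1  38.5  13.2]
```

View pics/w6c.png

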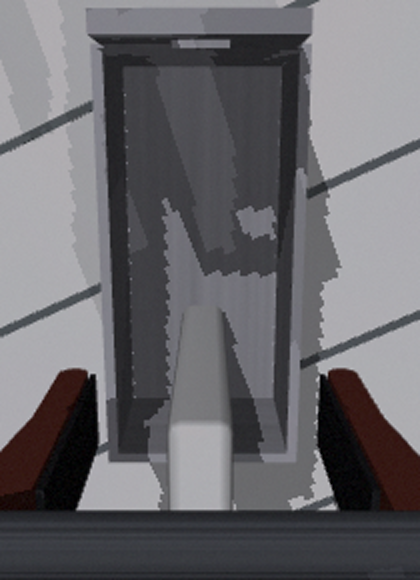

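>>> {"fn": "carry_out", "kwargs": {
  "plan": [
    {"fingers":0.3,"translation":[-0.0013,0.001,-0.0005],"twist":0},
    {"fingers":1,"translation":[-0.0013,0.001,-0.0005],"twist":0},
    {"fingers":1,"translation":[-0.0013,0.001,-0.0005],"twist":0},
    {"fingers":1,"translation":[-0.0013,0.001,-0.0005],"twist":0},
    {"fingers":1,"translation":[-0.0013,0.001,-0.0005],"twist":0}
  ],
  "grip_force": 40
}}

```text
time_s: 4.63
tool_pos: [0.4778, -0.1749, 0.2509]
ee_rot: [[0.92, -0.391, 0.001], [-0.391, -0.92, 0.0], [0.001, -0.0, -1.0]]
ft_force: [-0.2, 0.9, 0.3]
gripper_width: 0.235
```

>>> {"fn": "carry_out", "kwargs": {
  "plan": [
    {"fingers":1,"translation":[0,0,0],"twist":0},
    {"fingers":1,"translation":[0,0,0],"twist":0},
    {"fingers":1,"translation":[0,0,0],"twist":0}
  ]
}}

```text
time_s: 4.88
tool_pos: [0.4778, -0.175, 0.2506]
ee_rot: [[0.92, -0.392, 0.0], [-0.392, -0.92, 0.0], [0.0, -0.0, -1.0]]
ft_force: [-0.3, 0.6, 3.8]
gripper_width: 0.158
```

```bash
python3 w.py w7; python3 -c "
from h import *;crop(cv2.imread('pics/w7.png'),180,30,210,290,2,'w7c.png');print(ctrl.state())"
```

```text
[ 0.4778 -0.175   0.2506] [-0.83  1.49  3.44] 4.9333 [-13.2  27.5  33.2 120.7 -24.1  38.2  13.3]
{'time_s': 4.9333, 'q': array([-13.16924264,  27.54921132,  33.15375447, 120.67217107,
       -24.14180568,  38.23366233,  13.25032502]), 'qd': array([ 0.05073129,  0.07603128, -0.04659143,  0.08452878, -0.01722188,
       -0.04126622,  0.03409406]), 'joint_efforts': array([ 1.60798375e-01, -4.06364501e+01,  7.42081583e+00, -1.64831114e+01,
       -2.11787940e-02, -2.22145985e-01, -6.89581444e-03]), 'tool_pos': array([ 0.47777376, -0.1750424 ,  0.25063783]), 'ee_rot': array([[ 9.20177097e-01, -3.91502190e-01,  3.82564032e-04],
       [-3.91502243e-01, -9.20177151e-01,  7.21589015e-05],
       [ 3.23776313e-04, -2.16173645e-04, -9.99999924e-01]]), 'ft_force': array([-0.82559422,  1.48641175,  3.43609521]), 'torque': array([0.06063717, 0.25893999, 0.00879287]), 'gripper_width': 0.15969438998415994}
```

View pics/w7c.png

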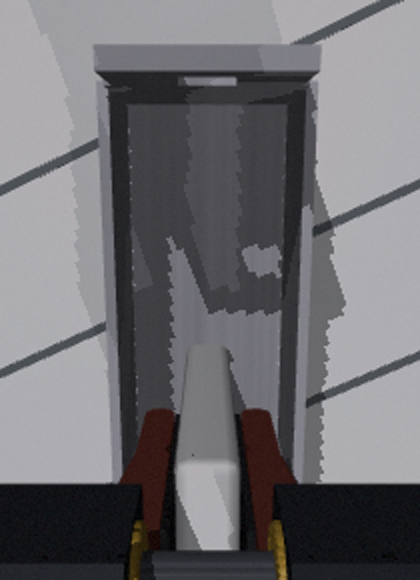

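>>> {"fn": "carry_out", "kwargs": {
  "plan": [
    {"fingers":1,"translation":[0,0,0.005],"twist":0},
    {"fingers":1,"translation":[0,0,0.012],"twist":0},
    {"fingers":1,"translation":[0,0,0.024],"twist":0},
    {"fingers":1,"translation":[0,0,0.04],"twist":0},
    {"fingers":1,"translation":[0,0,0.06],"twist":0}
  ]
}}

```text
time_s: 5.35
tool_pos: [0.4771, -0.1749, 0.3111]
ee_rot: [[0.92, -0.392, -0.002], [-0.392, -0.92, 0.0], [-0.002, 0.001, -1.0]]
ft_force: [-0.1, 0.5, -2.2]
gripper_width: 0.159
```

>>> {"fn": "carry_out", "kwargs": {
  "plan": [
    {"fingers":1,"translation":[0,0,0.02],"twist":0},
    {"fingers":1,"translation":[0,0,0.04],"twist":0},
    {"fingers":1,"translation":[0,0,0.06],"twist":0},
    {"fingers":1,"translation":[0,0,0.07],"twist":0},
    {"fingers":1,"translation":[0,0,0.075],"twist":0}
  ]
}}

```text
time_s: 5.77
tool_pos: [0.4777, -0.1753, 0.3873]
ee_rot: [[0.92, -0.392, 0.003], [-0.392, -0.92, 0.0], [0.003, -0.001, -1.0]]
ft_force: [0.6, -0.1, -2.8]
gripper_width: 0.157
```

```bash
python3 w.py w8; python3 -c "
from h import *;f=ctrl.grab_frame('side');crop(f['pixels'],200,120,180,150,4,'s8.png');crop(cv2.imread('pics/w8.png'),180,30,210,290,2,'w8c.png');"
```

```text
[ 0.4778 -0.1752  0.3871] [ 0.82 -0.29 -1.53] 5.8167 [-21.7  15.1  41.6 114.8 -12.4  54.3   3.2]
```

View pics/w8c.png

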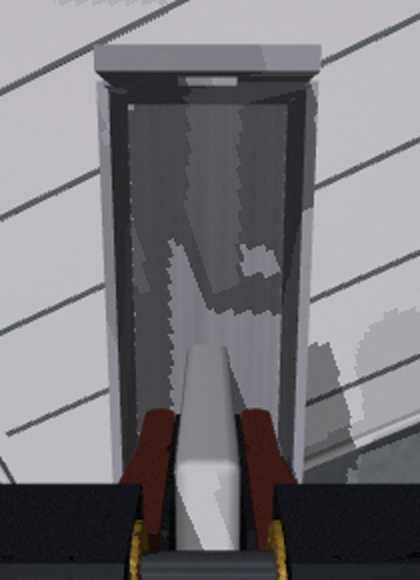

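View pics/s8.png

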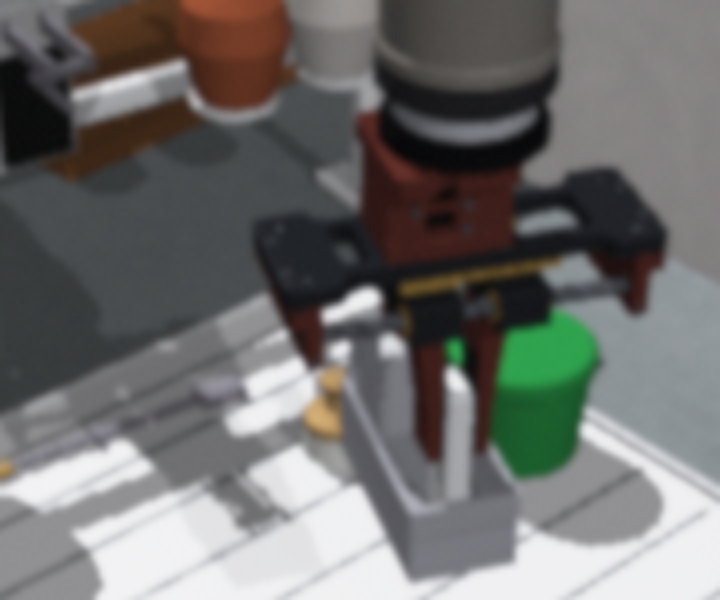

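>>> {"fn": "carry_out", "kwargs": {
  "plan": [
    {"fingers":1,"translation":[0.002,0.012,0],"twist":1.6},
    {"fingers":1,"translation":[0.006,0.037,0],"twist":3.3},
    {"fingers":1,"translation":[0.01,0.067,0],"twist":5},
    {"fingers":1,"translation":[0.015,0.1,0],"twist":6.6},
    {"fingers":1,"translation":[0.02,0.133,0],"twist":8.3}
  ]
}}

```text
time_s: 6.28
tool_pos: [0.4971, -0.0398, 0.3842]
ee_rot: [[0.968, -0.252, -0.002], [-0.252, -0.968, -0.0], [-0.002, 0.001, -1.0]]
ft_force: [1.0, 0.5, -3.0]
gripper_width: 0.156
```

>>> {"fn": "carry_out", "kwargs": {
  "plan": [
    {"fingers":1,"translation":[0.005,0.033,0],"twist":2},
    {"fingers":1,"translation":[0.01,0.066,0],"twist":4},
    {"fingers":1,"translation":[0.014,0.096,0],"twist":6},
    {"fingers":1,"translation":[0.018,0.122,0],"twist":8.2},
    {"fingers":1,"translation":[0.0195,0.137,-0.002],"twist":8.2}
  ]
}}

```text
time_s: 6.7
tool_pos: [0.5167, 0.0996, 0.3822]
ee_rot: [[0.994, -0.107, -0.002], [-0.107, -0.994, 0.0], [-0.002, -0.0, -1.0]]
ft_force: [0.3, 0.2, -2.5]
gripper_width: 0.158
```

>>> {"fn": "carry_out", "kwargs": {
  "plan": [
    {"fingers":1,"translation":[0,0,0],"twist":0},
    {"fingers":1,"translation":[0,0,0],"twist":0},
    {"fingers":1,"translation":[0,0,0],"twist":0}
  ]
}}

```text
time_s: 6.95
tool_pos: [0.5168, 0.0936, 0.3828]
ee_rot: [[0.993, -0.116, -0.001], [-0.116, -0.993, -0.001], [-0.001, 0.001, -1.0]]
ft_force: [-0.0, -0.4, -1.1]
gripper_width: 0.154
```

```bash
python3 w.py w9; python3 -c "
from h import *;
s=ctrl.state();print(np.degrees(np.arctan2(s['ee_rot'][1,0],s['ee_rot'][0,0])),s['ee_rot'][:,2],s['torque'])
f=ctrl.grab_frame('side');crop(f['pixels'],160,80,180,150,4,'s9.png');crop(cv2.imread('pics/w9.png'),210,0,140,200,3,'w9c.png');"
```

```text
[0.5169 0.0933 0.383 ] [ 0.22 -0.03 -2.85] 7.0 [-43.2  15.9  31.5 112.5 -10.1  54.3 -13.4]
-6.718524142956183 [-8.75091196e-04 -9.51878867e-04 -9.99999164e-01] [-0.16833146  0.09092497 -0.02252558]
```

View pics/w9.png

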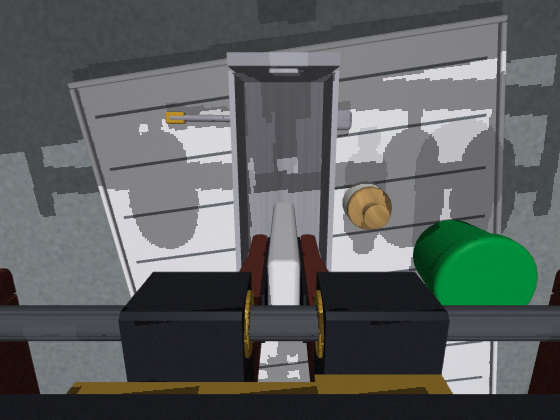

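View pics/w9c.png

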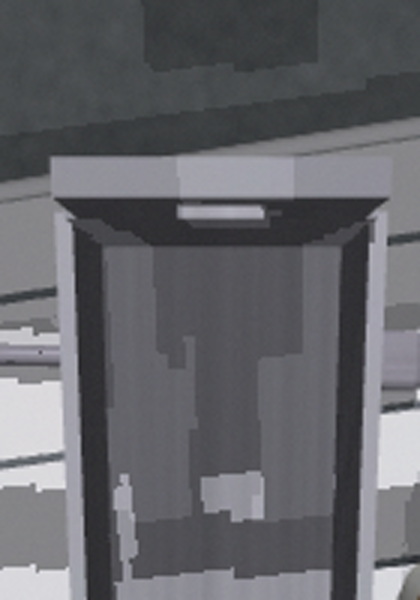

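View pics/s9.png

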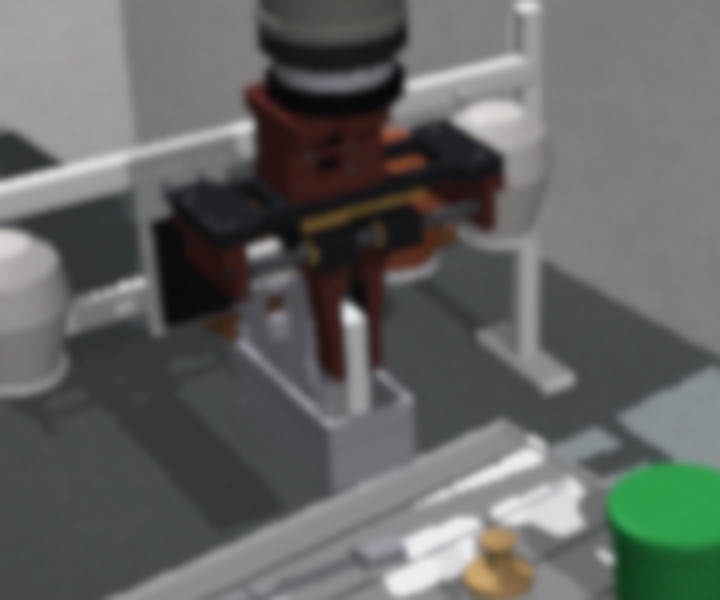

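>>> {"fn": "carry_out", "kwargs": {
  "plan": [
    {"fingers":1,"translation":[0.001,0.01,0.001],"twist":0.2},
    {"fingers":1,"translation":[0.0024,0.021,0.002],"twist":0.2},
    {"fingers":1,"translation":[0.0037,0.033,0.002],"twist":0.2},
    {"fingers":1,"translation":[0.0042,0.0368,0.002],"twist":0.2},
    {"fingers":1,"translation":[0.0042,0.0368,0.002],"twist":0.2}
  ]
}}

```text
time_s: 7.47
tool_pos: [0.5214, 0.1341, 0.3853]
ee_rot: [[0.994, -0.107, 0.0], [-0.107, -0.994, 0.0], [0.0, -0.0, -1.0]]
ft_force: [0.6, -0.4, -2.0]
gripper_width: 0.156
```

```bash
python3 w.py w10; python3 -c "
from h import *;
s=ctrl.state();print(np.degrees(np.arctan2(s['ee_rot'][1,0],s['ee_rot'][0,0])),s['ee_rot'][:,2],s['torque'])
f=ctrl.grab_frame('side');crop(f['pixels'],160,80,120,100,6,'s10.png');crop(cv2.imread('pics/w10.png'),210,0,140,120,5,'w10c.png');"
```

```text
[0.5213 0.1329 0.3853] [-0.39  0.07 -2.14] 7.5167 [-45.9  17.   30.5 110.7 -10.4  55.  -16.8]
-6.2354467694690365 [-8.95496753e-05 -1.68798725e-04 -9.99999982e-01] [-0.18099901  0.07205375 -0.01720034]
```

View pics/w10c.png

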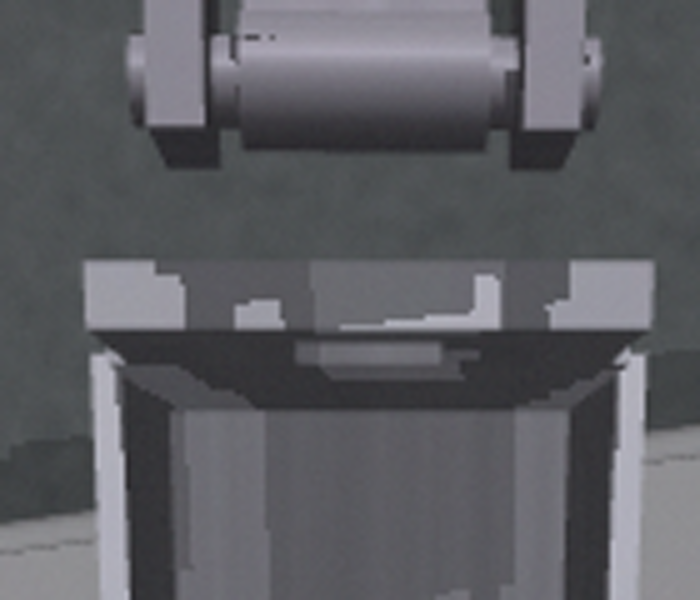

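View pics/s10.png

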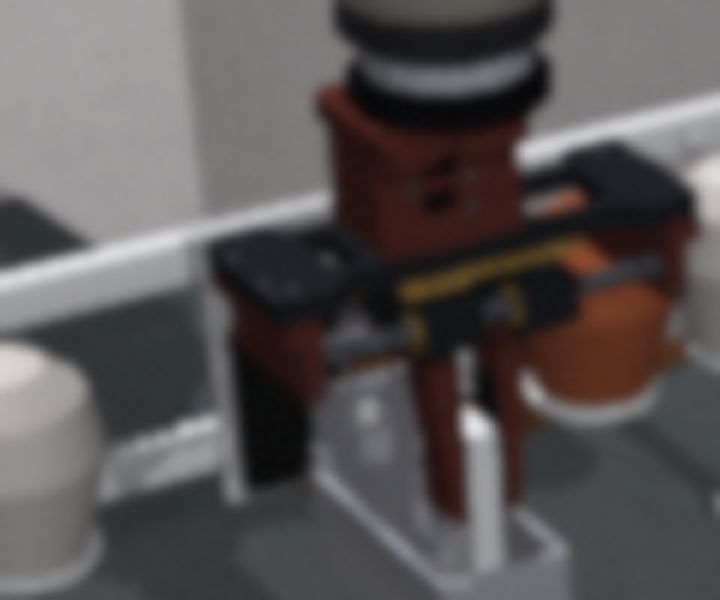

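Run:
```python
from h import *
import pickle
f,s=pickle.load(open("w10.pkl","rb"));K,E=f["intrinsics"],f["extrinsics"];Ci=np.linalg.inv(E)
def pt(a,b,row,w):
    a,b,row=[(q+.5)/5-.5 for q in(a,b,row)];a+=210;b+=210
    d=K[0,0]*w/(b-a);u=(a+b)/2
    return (Ci@np.r_[np.linalg.inv(K)@[u,row,1]*d,1])[:3]
print("cheek",pt(147,583,128,.03));print("pin? bearing",)
for w in(.046,.0466,.047):print("plate",w,pt(83,656,262,w))
print(s["tool_pos"])
```

```text
cheek [0.53093772 0.23530451 0.24005582]
pin? bearing
plate 0.046 [0.53066596 0.22976826 0.22171907]
plate 0.0466 [0.53069989 0.23007338 0.21982447]
plate 0.047 [0.53072252 0.23027679 0.2185614 ]
[0.52131163 0.13291747 0.38527435]
```

>>> {"fn": "carry_out", "kwargs": {
  "plan": [
    {"fingers":1,"translation":[0.0003,0.003,0],"twist":0},
    {"fingers":1,"translation":[0.0007,0.006,0],"twist":-0.2},
    {"fingers":1,"translation":[0.001,0.009,0],"twist":-0.2},
    {"fingers":1,"translation":[0.0014,0.012,0],"twist":-0.2},
    {"fingers":1,"translation":[0.0017,0.015,0],"twist":-0.2}
  ]
}}

```text
time_s: 7.98
tool_pos: [0.5231, 0.1471, 0.3854]
ee_rot: [[0.993, -0.114, 0.0], [-0.114, -0.993, 0.0], [0.0, -0.0, -1.0]]
ft_force: [-0.6, 0.1, -2.4]
gripper_width: 0.153
```

>>> {"fn": "carry_out", "kwargs": {
  "plan": [
    {"fingers":1,"translation":[0.0003,0.003,0],"twist":0},
    {"fingers":1,"translation":[0.0007,0.006,0],"twist":0},
    {"fingers":1,"translation":[0.001,0.009,0],"twist":0},
    {"fingers":1,"translation":[0.0012,0.011,0],"twist":0},
    {"fingers":1,"translation":[0.0012,0.011,0],"twist":0}
  ]
}}

```text
time_s: 8.4
tool_pos: [0.5242, 0.1584, 0.3853]
ee_rot: [[0.994, -0.113, -0.0], [-0.113, -0.994, -0.0], [-0.0, 0.0, -1.0]]
ft_force: [0.4, -1.1, -2.1]
gripper_width: 0.155
```

```bash
python3 w.py w11; python3 -c "
from h import *;
s=ctrl.state();print(np.degrees(np.arctan2(s['ee_rot'][1,0],s['ee_rot'][0,0])),s['ee_rot'][:,2],s['torque'])
crop(cv2.imread('pics/w11.png'),210,0,140,120,5,'w11c.png');"
```

```text
[0.5242 0.1581 0.3853] [-0.26  0.82 -2.51] 8.45 [-47.6  17.9  30.  109.5 -10.7  55.4 -19.2]
-6.526308617617258 [-1.62041542e-04 -1.38498048e-04 -9.99999977e-01] [-0.21526387  0.0362542  -0.01097869]
```

View pics/w11c.png

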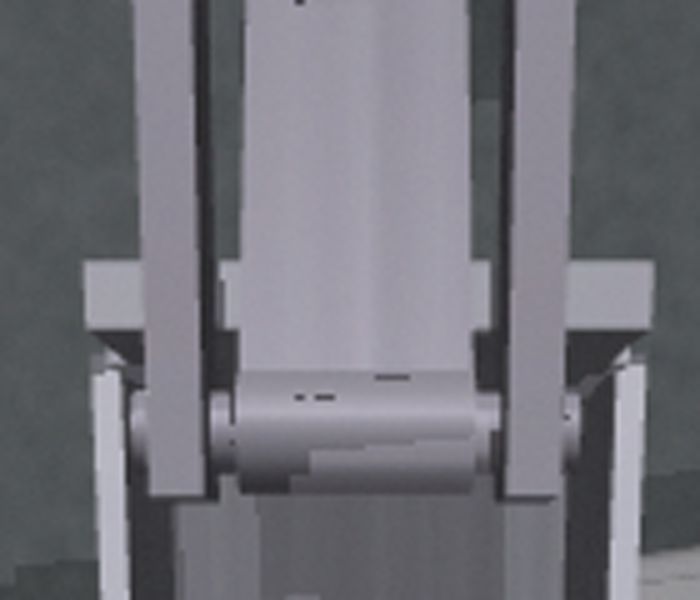

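>>> {"fn": "carry_out", "kwargs": {
  "plan": [
    {"fingers":1,"translation":[-0.0003,0.002,0],"twist":0},
    {"fingers":1,"translation":[-0.0003,0.004,0],"twist":0},
    {"fingers":1,"translation":[0,0.007,0],"twist":0},
    {"fingers":1,"translation":[0.0003,0.01,0],"twist":0},
    {"fingers":1,"translation":[0.0003,0.01,0],"twist":0}
  ]
}}

```text
time_s: 8.87
tool_pos: [0.5245, 0.1688, 0.3854]
ee_rot: [[0.994, -0.113, 0.0], [-0.113, -0.994, 0.0], [0.0, -0.0, -1.0]]
ft_force: [-0.3, 0.7, -2.8]
gripper_width: 0.161
```

```bash
python3 w.py w12; python3 -c "
from h import *;
s=ctrl.state();print(np.degrees(np.arctan2(s['ee_rot'][1,0],s['ee_rot'][0,0])),s['ee_rot'][:,2],s['torque'])
crop(cv2.imread('pics/w12.png'),210,0,140,120,5,'w12c.png');"
```

```text
[0.5245 0.1685 0.3854] [ 0.39 -0.32 -2.41] 8.9167 [-48.3  18.2  29.7 109.  -10.8  55.5 -20.1]
-6.498956526812576 [ 5.34436922e-05  2.86849116e-04 -9.99999957e-01] [-0.15607766  0.06155962  0.01004856]
```

View pics/w12c.png

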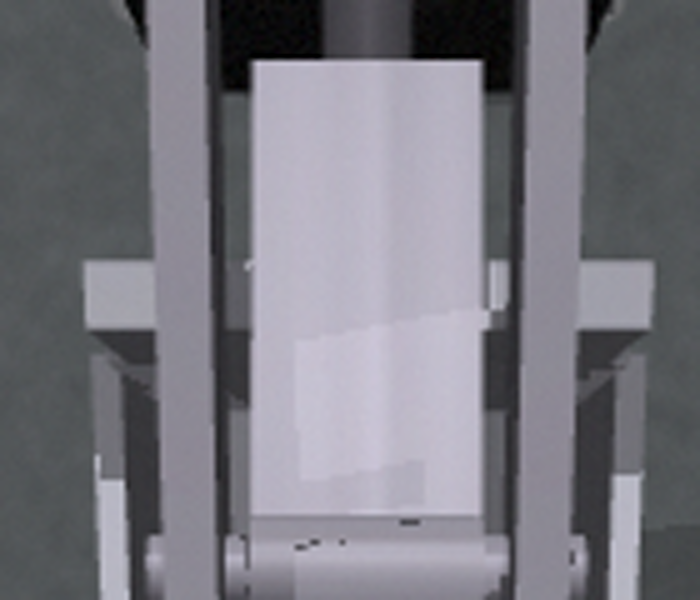

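>>> {"fn": "carry_out", "kwargs": {
  "plan": [
    {"fingers":1,"translation":[0.0002,0.002,0],"twist":0},
    {"fingers":1,"translation":[0.0005,0.004,0],"twist":0},
    {"fingers":1,"translation":[0.0008,0.007,0],"twist":0},
    {"fingers":1,"translation":[0.0011,0.01,0],"twist":0},
    {"fingers":1,"translation":[0.0011,0.01,0],"twist":0}
  ]
}}

```text
time_s: 9.33
tool_pos: [0.5257, 0.1788, 0.3854]
ee_rot: [[0.994, -0.113, 0.0], [-0.113, -0.994, 0.0], [0.0, -0.0, -1.0]]
ft_force: [-0.7, 0.3, -3.3]
gripper_width: 0.164
```

>>> {"fn": "carry_out", "kwargs": {
  "plan": [
    {"fingers":1,"translation":[0.0002,0.002,0],"twist":0},
    {"fingers":1,"translation":[0.0005,0.004,0],"twist":0},
    {"fingers":1,"translation":[0.0007,0.006,0],"twist":0},
    {"fingers":1,"translation":[0.0009,0.008,0],"twist":0},
    {"fingers":1,"translation":[0.0009,0.008,0],"twist":0}
  ]
}}

```text
time_s: 9.75
tool_pos: [0.5265, 0.1864, 0.3854]
ee_rot: [[0.994, -0.113, 0.0], [-0.113, -0.994, 0.0], [0.0, -0.0, -1.0]]
ft_force: [0.2, -0.0, -2.7]
gripper_width: 0.157
```

```bash
python3 w.py w13; python3 -c "
from h import *;
s=ctrl.state();print(np.degrees(np.arctan2(s['ee_rot'][1,0],s['ee_rot'][0,0])),s['ee_rot'][:,2],s['torque'])
crop(cv2.imread('pics/w13.png'),210,0,140,120,5,'w13c.png');"
```

```text
[0.5265 0.1862 0.3854] [ 0.01  0.4  -1.94] 9.8 [-49.4  18.9  29.3 108.  -11.1  55.8 -21.6]
-6.52213957528589 [ 5.89898896e-05  1.50116538e-04 -9.99999987e-01] [-0.19857396  0.07655248  0.03560455]
```

View pics/w13c.png

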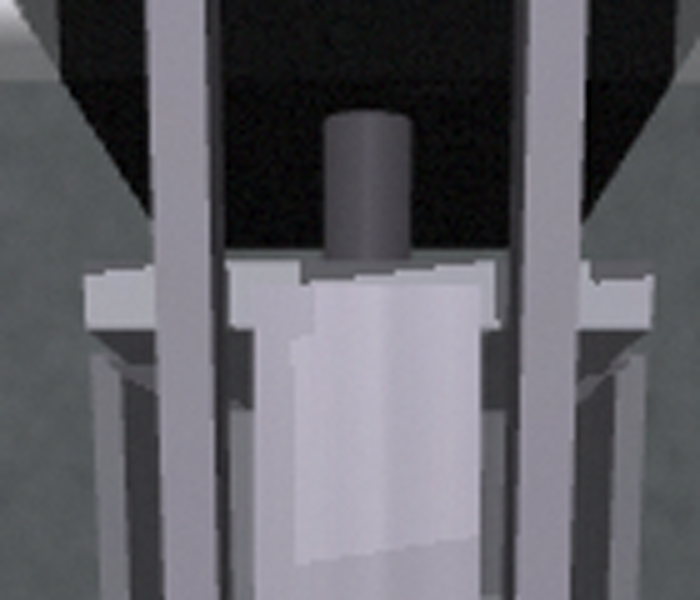

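>>> {"fn": "carry_out", "kwargs": {
  "plan": [
    {"fingers":1,"translation":[0.0001,0.001,0],"twist":0},
    {"fingers":1,"translation":[0.0002,0.002,0],"twist":0},
    {"fingers":1,"translation":[0.0003,0.003,0],"twist":0},
    {"fingers":1,"translation":[0.0004,0.004,0],"twist":0},
    {"fingers":1,"translation":[0.0005,0.005,0],"twist":0}
  ]
}}

```text
time_s: 10.22
tool_pos: [0.5271, 0.1909, 0.3855]
ee_rot: [[0.993, -0.114, 0.0], [-0.114, -0.993, 0.0], [0.0, -0.0, -1.0]]
ft_force: [0.0, 0.5, -2.5]
gripper_width: 0.158
```

>>> {"fn": "carry_out", "kwargs": {
  "plan": [
    {"fingers":1,"translation":[0.0001,0.001,0],"twist":0},
    {"fingers":1,"translation":[0.0002,0.002,0],"twist":0},
    {"fingers":1,"translation":[0.0003,0.003,0],"twist":0}
  ]
}}

```text
time_s: 10.47
tool_pos: [0.5273, 0.194, 0.3854]
ee_rot: [[0.993, -0.114, 0.0], [-0.114, -0.993, 0.0], [0.0, -0.0, -1.0]]
ft_force: [-0.1, -0.4, -2.6]
gripper_width: 0.157
```

```bash
python3 w.py w14; python3 -c "
from h import *;
s=ctrl.state();print(np.degrees(np.arctan2(s['ee_rot'][1,0],s['ee_rot'][0,0])),s['ee_rot'][:,2],s['torque'])
crop(cv2.imread('pics/w14.png'),210,0,140,120,5,'w14c.png');"
```

```text
[0.5273 0.1942 0.3854] [-0.12 -0.09 -1.44] 10.5167 [-49.8  19.3  29.2 107.6 -11.2  56.  -22.3]
-6.534185444675707 [ 1.08924350e-04  1.93676920e-04 -9.99999975e-01] [-0.133403    0.02062193 -0.04802315]
```

View pics/w14c.png

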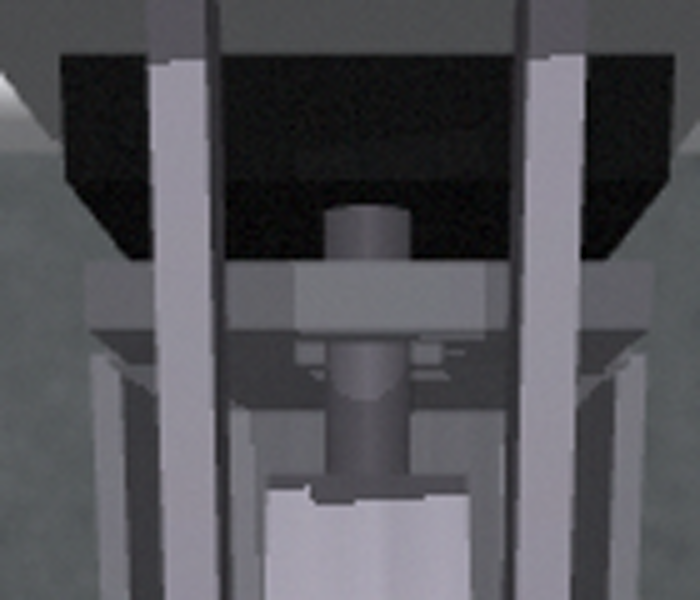

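>>> {"fn": "carry_out", "kwargs": {
  "plan": [
    {"fingers":1,"translation":[0.0001,0.001,0],"twist":0},
    {"fingers":1,"translation":[0.0002,0.002,0],"twist":0},
    {"fingers":1,"translation":[0.0003,0.003,0],"twist":0},
    {"fingers":1,"translation":[0.0004,0.004,0],"twist":0}
  ]
}}

```text
time_s: 10.85
tool_pos: [0.5277, 0.1979, 0.3854]
ee_rot: [[0.993, -0.114, 0.0], [-0.114, -0.993, 0.0], [-0.0, -0.0, -1.0]]
ft_force: [-0.7, 1.0, -3.1]
gripper_width: 0.157
```

>>> {"fn": "carry_out", "kwargs": {
  "plan": [
    {"fingers":1,"translation":[0.0001,0.0005,0],"twist":0},
    {"fingers":1,"translation":[0.0001,0.001,0],"twist":0}
  ]
}}

```text
time_s: 11.02
tool_pos: [0.5278, 0.1989, 0.3854]
ee_rot: [[0.993, -0.114, 0.0], [-0.114, -0.993, 0.0], [0.0, -0.0, -1.0]]
ft_force: [0.6, -0.1, -1.4]
gripper_width: 0.161
```

>>> {"fn": "carry_out", "kwargs": {
  "plan": [
    {"fingers":1,"translation":[0.0001,0.0005,0],"twist":0},
    {"fingers":1,"translation":[0.0001,0.001,0],"twist":0}
  ]
}}

```text
time_s: 11.18
tool_pos: [0.5279, 0.1999, 0.3854]
ee_rot: [[0.993, -0.114, -0.0], [-0.114, -0.993, -0.0], [-0.0, 0.0, -1.0]]
ft_force: [-0.3, 0.2, -3.0]
gripper_width: 0.157
```

```bash
python3 w.py w15; python3 -c "
from h import *;
crop(cv2.imread('pics/w15.png'),210,0,140,120,5,'w15c.png');"
```

```text
[0.5279 0.2    0.3854] [ 0.08 -0.18 -3.32] 11.2333 [-50.2  19.5  29.  107.2 -11.3  56.1 -22.7]
```

View pics/w15c.png

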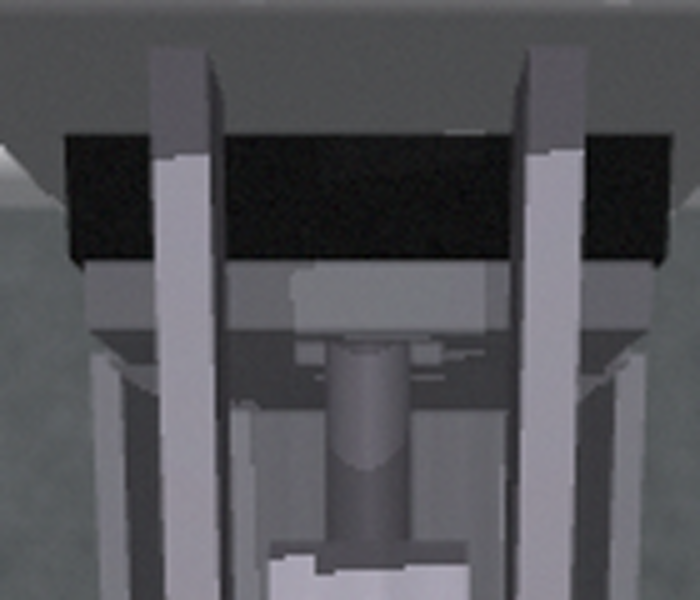

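>>> {"fn": "carry_out", "kwargs": {
  "plan": [
    {"fingers":1,"translation":[0,0.0003,0],"twist":0},
    {"fingers":1,"translation":[0.0001,0.0005,0],"twist":0}
  ]
}}

```text
time_s: 11.4
tool_pos: [0.528, 0.2003, 0.3854]
ee_rot: [[0.993, -0.114, -0.0], [-0.114, -0.993, -0.0], [-0.0, 0.0, -1.0]]
ft_force: [-0.5, 1.4, -2.1]
gripper_width: 0.159
```

>>> {"fn": "carry_out", "kwargs": {
  "plan": [
    {"fingers":1,"translation":[0,0.0003,0],"twist":0},
    {"fingers":1,"translation":[0.0001,0.0005,0],"twist":0}
  ]
}}

```text
time_s: 11.57
tool_pos: [0.5281, 0.2008, 0.3854]
ee_rot: [[0.993, -0.114, -0.0], [-0.114, -0.993, 0.0], [-0.0, -0.0, -1.0]]
ft_force: [0.9, 0.9, -2.1]
gripper_width: 0.157
```

>>> {"fn": "carry_out", "kwargs": {
  "plan": [
    {"fingers":1,"translation":[0,0.0003,0],"twist":0},
    {"fingers":1,"translation":[0,0.0003,0],"twist":0}
  ]
}}

```text
time_s: 11.73
tool_pos: [0.5281, 0.2011, 0.3854]
ee_rot: [[0.993, -0.114, 0.0], [-0.114, -0.993, -0.0], [0.0, 0.0, -1.0]]
ft_force: [0.1, 0.3, -2.6]
gripper_width: 0.157
```

>>> {"fn": "carry_out", "kwargs": {
  "plan": [
    {"fingers":1,"translation":[0,0.0003,0],"twist":0},
    {"fingers":1,"translation":[0,0.0003,0],"twist":0}
  ]
}}

```text
time_s: 11.9
tool_pos: [0.5282, 0.2012, 0.3854]
ee_rot: [[0.993, -0.114, -0.0], [-0.114, -0.993, -0.0], [-0.0, 0.0, -1.0]]
ft_force: [-0.9, -1.3, -1.7]
gripper_width: 0.162
```

>>> {"fn": "carry_out", "kwargs": {
  "plan": [
    {"fingers":1,"translation":[0,0.0003,0],"twist":0},
    {"fingers":1,"translation":[0,0.0003,0],"twist":0}
  ]
}}

```text
time_s: 12.07
tool_pos: [0.5281, 0.2013, 0.3854]
ee_rot: [[0.993, -0.114, -0.0], [-0.114, -0.993, -0.001], [-0.0, 0.001, -1.0]]
ft_force: [-0.5, -2.2, -1.3]
gripper_width: 0.154
```

>>> {"fn": "carry_out", "kwargs": {
  "plan": [
    {"fingers":1,"translation":[0,0.0003,0],"twist":0},
    {"fingers":1,"translation":[0,0.0003,0],"twist":0}
  ]
}}

```text
time_s: 12.23
tool_pos: [0.5282, 0.2013, 0.3854]
ee_rot: [[0.993, -0.115, -0.0], [-0.115, -0.993, -0.001], [-0.0, 0.001, -1.0]]
ft_force: [-0.7, -4.6, -0.4]
gripper_width: 0.152
```

```bash
python3 -c "
from h import *;s=ctrl.state();print(s['tool_pos'],s['ft_force'],s['torque'])"
```

```text
[0.5281605  0.20131904 0.38540396] [-0.68089634 -4.57699042 -0.43991826] [-0.97030982  0.23935924  0.03783954]
```

>>> {"fn": "carry_out", "kwargs": {
  "plan": [
    {"fingers":1,"translation":[0,0.0003,0],"twist":0},
    {"fingers":1,"translation":[0,0.0003,0],"twist":0}
  ]
}}

```text
time_s: 12.4
tool_pos: [0.5282, 0.2014, 0.3854]
ee_rot: [[0.993, -0.115, -0.0], [-0.115, -0.993, -0.001], [-0.0, 0.001, -1.0]]
ft_force: [-1.4, -5.7, 0.3]
gripper_width: 0.158
```

>>> {"fn": "carry_out", "kwargs": {
  "plan": [
    {"fingers":1,"translation":[0,0.0001,0],"twist":0},
    {"fingers":1,"translation":[0,0.0001,0],"twist":0}
  ]
}}

```text
time_s: 12.57
tool_pos: [0.5282, 0.2014, 0.3854]
ee_rot: [[0.993, -0.115, -0.0], [-0.115, -0.993, -0.001], [-0.0, 0.001, -1.0]]
ft_force: [-0.8, -5.5, -0.1]
gripper_width: 0.154
```

>>> {"fn": "carry_out", "kwargs": {
  "plan": [
    {"fingers":1,"translation":[0,0.0003,0],"twist":0},
    {"fingers":1,"translation":[0,0.0003,0],"twist":0}
  ]
}}

```text
time_s: 12.73
tool_pos: [0.5282, 0.2015, 0.3854]
ee_rot: [[0.993, -0.115, -0.0], [-0.115, -0.993, -0.002], [-0.0, 0.002, -1.0]]
ft_force: [-1.5, -6.3, 0.1]
gripper_width: 0.159
```

>>> {"fn": "carry_out", "kwargs": {
  "plan": [
    {"fingers":1,"translation":[0,0.0001,0],"twist":0},
    {"fingers":1,"translation":[0,0.0001,0],"twist":0}
  ]
}}

```text
time_s: 12.9
tool_pos: [0.5282, 0.2015, 0.3854]
ee_rot: [[0.993, -0.115, -0.001], [-0.115, -0.993, -0.002], [-0.0, 0.002, -1.0]]
ft_force: [-1.2, -6.4, 0.3]
gripper_width: 0.157
```

```bash
python3 w.py w16;python3 -c "
from h import *;s=ctrl.state();print(s['tool_pos'],s['ft_force'],s['torque'])
crop(cv2.imread('pics/w16.png'),210,0,140,120,5,'w16c.png')"
```

```text
[0.5282 0.2015 0.3855] [-1.8  -7.22  0.49] 12.95 [-50.3  19.6  29.1 107.1 -11.2  56.2 -23. ]
[0.52820837 0.20145631 0.38546026] [-1.79939237 -7.22059397  0.49297453] [-1.33537774  0.38208084  0.09068249]
```

View pics/w16c.png

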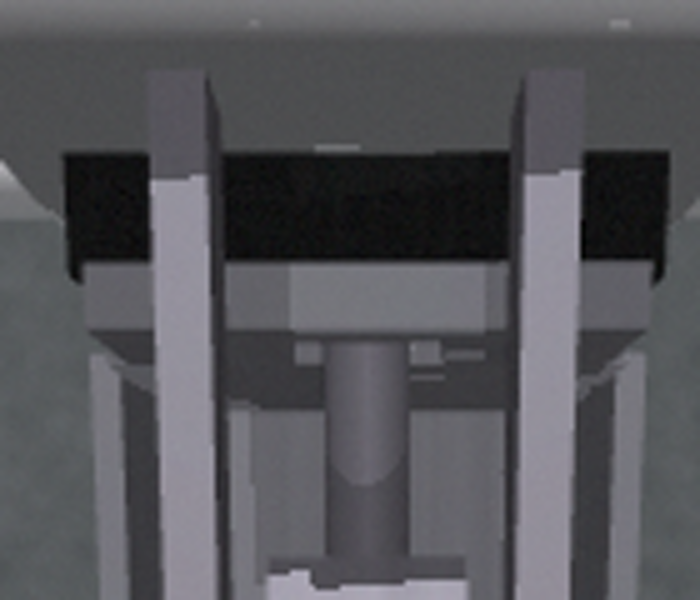

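>>> {"fn": "carry_out", "kwargs": {
  "plan": [
    {"fingers":1,"translation":[0,0.0004,0],"twist":0},
    {"fingers":1,"translation":[0,0.0004,0],"twist":0},
    {"fingers":1,"translation":[0,0.0004,0],"twist":0}
  ]
}}

```text
time_s: 13.2
tool_pos: [0.5282, 0.2015, 0.3855]
ee_rot: [[0.993, -0.116, -0.001], [-0.116, -0.993, -0.002], [-0.0, 0.002, -1.0]]
ft_force: [-2.2, -8.1, 1.1]
gripper_width: 0.155
```

>>> {"fn": "carry_out", "kwargs": {
  "plan": [
    {"fingers":1,"translation":[0,0.0002,0],"twist":0},
    {"fingers":1,"translation":[0,0.0002,0],"twist":0},
    {"fingers":1,"translation":[0,0.0002,0],"twist":0}
  ]
}}

```text
time_s: 13.45
tool_pos: [0.5282, 0.2016, 0.3855]
ee_rot: [[0.993, -0.116, -0.001], [-0.116, -0.993, -0.002], [-0.0, 0.002, -1.0]]
ft_force: [-2.6, -8.1, 1.5]
gripper_width: 0.155
```

>>> {"fn": "carry_out", "kwargs": {
  "plan": [
    {"fingers":1,"translation":[-0.0002,-0.002,0],"twist":0},
    {"fingers":1,"translation":[-0.0006,-0.005,0],"twist":0},
    {"fingers":1,"translation":[-0.001,-0.009,0],"twist":0},
    {"fingers":1,"translation":[-0.0014,-0.013,0],"twist":0},
    {"fingers":1,"translation":[-0.0014,-0.013,0],"twist":0}
  ]
}}

```text
time_s: 13.87
tool_pos: [0.5267, 0.1897, 0.3854]
ee_rot: [[0.993, -0.115, -0.0], [-0.115, -0.993, -0.0], [-0.0, 0.0, -1.0]]
ft_force: [0.8, -0.7, -2.3]
gripper_width: 0.158
```

```bash
python3 w.py w17;python3 -c "
from h import *;s=ctrl.state();print(s['tool_pos'],s['ft_force'],s['torque'])
crop(cv2.imread('pics/w17.png'),210,0,140,120,5,'w17c.png')"
```

```text
[0.5267 0.1901 0.3854] [ 0.24  0.53 -2.12] 13.9167 [-49.6  19.1  29.3 107.8 -11.1  55.9 -22. ]
[0.52670464 0.19008877 0.38542859] [ 0.24120495  0.52612023 -2.11860157] [-0.15149092  0.08738342  0.0489279 ]
```

View pics/w17c.png

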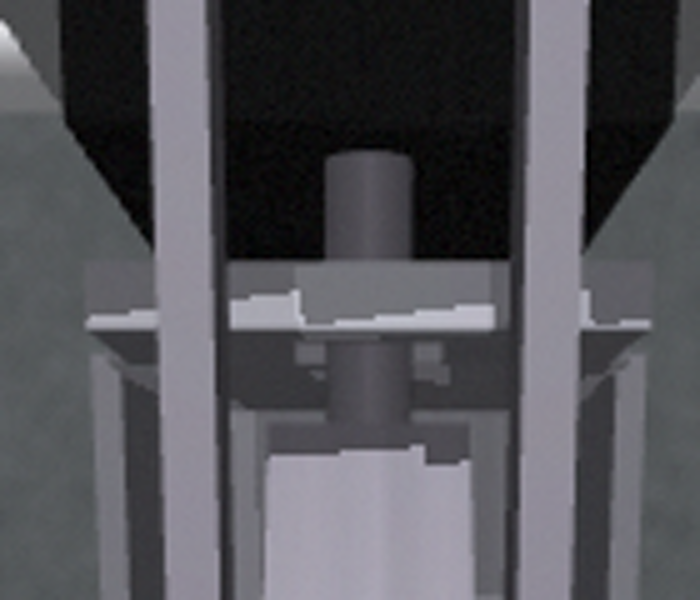

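>>> {"fn": "carry_out", "kwargs": {
  "plan": [
    {"fingers":1,"translation":[-0.0001,-0.001,0],"twist":0},
    {"fingers":1,"translation":[-0.0002,-0.002,0],"twist":0},
    {"fingers":1,"translation":[-0.0003,-0.003,0],"twist":0},
    {"fingers":1,"translation":[-0.0004,-0.004,0],"twist":0}
  ]
}}

```text
time_s: 14.25
tool_pos: [0.5263, 0.1865, 0.3854]
ee_rot: [[0.993, -0.114, 0.0], [-0.114, -0.993, 0.0], [0.0, -0.0, -1.0]]
ft_force: [0.0, -0.9, -2.2]
gripper_width: 0.158
```

>>> {"fn": "carry_out", "kwargs": {
  "plan": [
    {"fingers":1,"translation":[0,-0.0004,0],"twist":0},
    {"fingers":1,"translation":[-0.0001,-0.0008,0],"twist":0}
  ]
}}

```text
time_s: 14.42
tool_pos: [0.5262, 0.1856, 0.3854]
ee_rot: [[0.993, -0.114, 0.0], [-0.114, -0.993, 0.0], [0.0, -0.0, -1.0]]
ft_force: [0.7, -0.2, -2.7]
gripper_width: 0.159
```

>>> {"fn": "carry_out", "kwargs": {
  "plan": [
    {"fingers":1,"translation":[0,-0.0003,0],"twist":0},
    {"fingers":1,"translation":[-0.0001,-0.0006,0],"twist":0}
  ]
}}

```text
time_s: 14.58
tool_pos: [0.5261, 0.1851, 0.3854]
ee_rot: [[0.993, -0.114, 0.0], [-0.114, -0.993, 0.0], [0.0, -0.0, -1.0]]
ft_force: [-0.2, 1.3, -2.5]
gripper_width: 0.16
```

>>> {"fn": "carry_out", "kwargs": {
  "plan": [
    {"fingers":1,"translation":[0,-0.0003,0],"twist":0},
    {"fingers":1,"translation":[0,-0.0005,0],"twist":0}
  ]
}}

```text
time_s: 14.75
tool_pos: [0.5261, 0.1846, 0.3854]
ee_rot: [[0.993, -0.114, 0.0], [-0.114, -0.993, 0.0], [0.0, -0.0, -1.0]]
ft_force: [0.5, -0.1, -2.9]
gripper_width: 0.156
```

>>> {"fn": "carry_out", "kwargs": {
  "plan": [
    {"fingers":1,"translation":[0,-0.0003,0],"twist":0},
    {"fingers":1,"translation":[0,-0.0005,0],"twist":0}
  ]
}}

```text
time_s: 14.92
tool_pos: [0.5261, 0.184, 0.3854]
ee_rot: [[0.993, -0.114, 0.0], [-0.114, -0.993, -0.0], [0.0, 0.0, -1.0]]
ft_force: [0.0, 0.8, -1.9]
gripper_width: 0.156
```

>>> {"fn": "carry_out", "kwargs": {
  "plan": [
    {"fingers":1,"translation":[0,-0.0003,0],"twist":0},
    {"fingers":1,"translation":[0,-0.0005,0],"twist":0}
  ]
}}

```text
time_s: 15.08
tool_pos: [0.5261, 0.1835, 0.3854]
ee_rot: [[0.993, -0.114, 0.0], [-0.114, -0.993, 0.0], [0.0, -0.0, -1.0]]
ft_force: [-0.6, -0.2, -2.1]
gripper_width: 0.157
```

>>> {"fn": "carry_out", "kwargs": {
  "plan": [
    {"fingers":1,"translation":[-0.0001,-0.0003,0],"twist":0},
    {"fingers":1,"translation":[-0.0001,-0.0005,0],"twist":0}
  ]
}}

```text
time_s: 15.25
tool_pos: [0.526, 0.1831, 0.3854]
ee_rot: [[0.993, -0.114, 0.0], [-0.114, -0.993, 0.0], [0.0, -0.0, -1.0]]
ft_force: [-0.0, 1.4, -2.0]
gripper_width: 0.16
```

>>> {"fn": "carry_out", "kwargs": {
  "plan": [
    {"fingers":1,"translation":[0,-0.0003,0],"twist":0},
    {"fingers":1,"translation":[0,-0.0005,0],"twist":0}
  ]
}}

```text
time_s: 15.42
tool_pos: [0.526, 0.1828, 0.3854]
ee_rot: [[0.993, -0.114, 0.0], [-0.114, -0.993, 0.0], [0.0, -0.0, -1.0]]
ft_force: [0.9, 0.6, -2.1]
gripper_width: 0.16
```

```bash
python3 w.py w18;python3 -c "
from h import *;s=ctrl.state();print(s['tool_pos'],s['ft_force'],s['torque'])
crop(cv2.imread('pics/w18.png'),210,0,140,120,5,'w18c.png')"
```

```text
[0.526  0.1828 0.3854] [ 0.    1.19 -3.15] 15.4667 [-49.2  18.8  29.4 108.2 -11.1  55.7 -21.3]
[0.52600849 0.18281867 0.38543038] [ 0.00407507  1.18721073 -3.15339364] [ 0.16142459 -0.02109293 -0.02195859]
```

View pics/w18c.png

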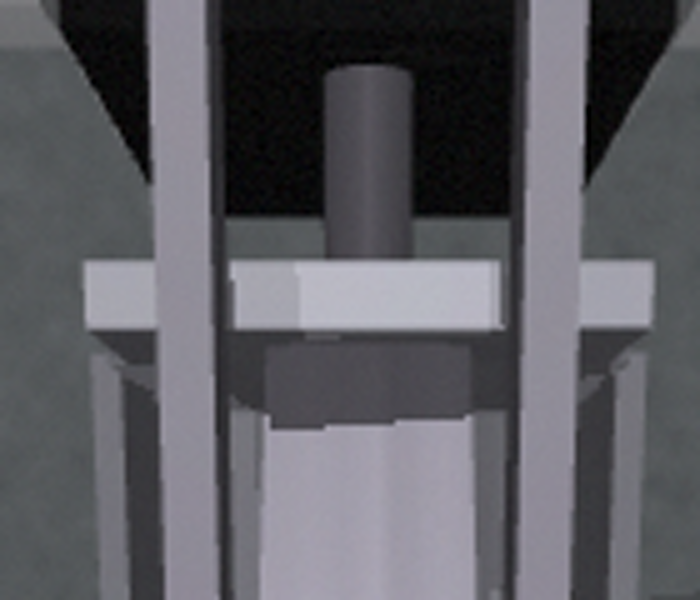

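>>> {"fn": "carry_out", "kwargs": {
  "plan": [
    {"fingers":1,"translation":[0,-0.0003,0],"twist":0},
    {"fingers":1,"translation":[-0.0001,-0.0006,0],"twist":0}
  ]
}}

```text
time_s: 15.63
tool_pos: [0.5259, 0.1825, 0.3854]
ee_rot: [[0.994, -0.113, 0.0], [-0.113, -0.994, 0.001], [0.0, -0.001, -1.0]]
ft_force: [1.0, 3.2, -3.5]
gripper_width: 0.155
```

>>> {"fn": "carry_out", "kwargs": {
  "plan": [
    {"fingers":1,"translation":[0,-0.0003,0],"twist":0},
    {"fingers":1,"translation":[0,-0.0004,0],"twist":0}
  ]
}}

```text
time_s: 15.8
tool_pos: [0.5259, 0.1823, 0.3855]
ee_rot: [[0.994, -0.113, 0.0], [-0.113, -0.994, 0.001], [0.0, -0.001, -1.0]]
ft_force: [1.2, 5.5, -4.2]
gripper_width: 0.154
```

```bash
python3 -c "
from h import *;s=ctrl.state();print(s['tool_pos'],s['ft_force'],s['torque'])"
```

```text
[0.52592505 0.18227826 0.38547344] [ 1.20157078  5.49236773 -4.24982312] [ 0.83696758 -0.11517414 -0.0664613 ]
```

>>> {"fn": "carry_out", "kwargs": {
  "plan": [
    {"fingers":1,"translation":[0,0,0],"twist":0},
    {"fingers":1,"translation":[0,0,0],"twist":0},
    {"fingers":1,"translation":[0,0,0],"twist":0}
  ]
}}

```text
time_s: 16.05
tool_pos: [0.5259, 0.1823, 0.3855]
ee_rot: [[0.994, -0.113, 0.0], [-0.113, -0.994, 0.001], [0.0, -0.001, -1.0]]
ft_force: [1.5, 5.8, -3.2]
gripper_width: 0.157
```

```bash
python3 w.py w19;python3 -c "
from h import *;s=ctrl.state();print(s['tool_pos'],s['ft_force'],s['torque'])
crop(cv2.imread('pics/w19.png'),210,0,140,120,5,'w19c.png')"
```

```text
[0.5259 0.1823 0.3855] [ 0.31  5.49 -3.83] 16.1 [-49.1  18.7  29.4 108.3 -11.1  55.7 -21.3]
[0.52592404 0.18228444 0.38546943] [ 0.31015404  5.49483047 -3.8295603 ] [ 0.88365367 -0.12217487 -0.07128075]
```

View pics/w19c.png

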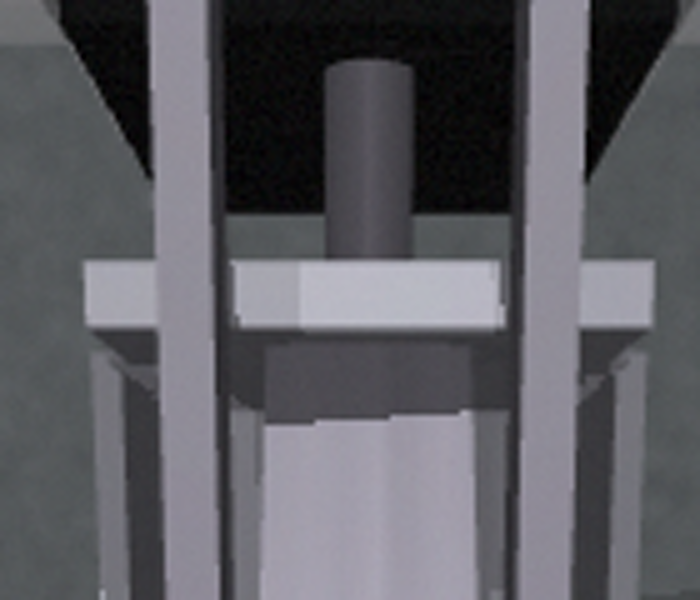

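>>> {"fn": "carry_out", "kwargs": {
  "plan": [
    {"fingers":1,"translation":[0,0.0006,0],"twist":0},
    {"fingers":1,"translation":[0.0001,0.0012,0],"twist":0},
    {"fingers":1,"translation":[0.0002,0.002,0],"twist":0},
    {"fingers":1,"translation":[0.0002,0.002,0],"twist":0}
  ]
}}

```text
time_s: 16.43
tool_pos: [0.5261, 0.1831, 0.3854]
ee_rot: [[0.993, -0.114, -0.0], [-0.114, -0.993, -0.001], [-0.0, 0.001, -1.0]]
ft_force: [-0.6, 1.3, -1.8]
gripper_width: 0.157
```

>>> {"fn": "carry_out", "kwargs": {
  "plan": [
    {"fingers":1,"translation":[0,0,-0.001],"twist":0},
    {"fingers":1,"translation":[0,0,-0.002],"twist":0},
    {"fingers":1,"translation":[0,0,-0.002],"twist":0}
  ]
}}

```text
time_s: 16.68
tool_pos: [0.5261, 0.1832, 0.3832]
ee_rot: [[0.993, -0.114, -0.0], [-0.114, -0.993, -0.0], [-0.0, 0.001, -1.0]]
ft_force: [0.9, 1.5, -2.2]
gripper_width: 0.155
```

>>> {"fn": "carry_out", "kwargs": {
  "plan": [
    {"fingers":1,"translation":[0,0,-0.0005],"twist":0},
    {"fingers":1,"translation":[0,0,-0.001],"twist":0},
    {"fingers":1,"translation":[0,0,-0.001],"twist":0}
  ]
}}

```text
time_s: 16.93
tool_pos: [0.5261, 0.1834, 0.3822]
ee_rot: [[0.993, -0.114, -0.0], [-0.114, -0.993, -0.0], [-0.0, 0.0, -1.0]]
ft_force: [-0.1, 0.2, -2.5]
gripper_width: 0.16
```

>>> {"fn": "carry_out", "kwargs": {
  "plan": [
    {"fingers":1,"translation":[0,0,-0.0005],"twist":0},
    {"fingers":1,"translation":[0,0,-0.0005],"twist":0}
  ]
}}

```text
time_s: 17.1
tool_pos: [0.5261, 0.1834, 0.3818]
ee_rot: [[0.993, -0.114, -0.0], [-0.114, -0.993, -0.0], [-0.0, 0.0, -1.0]]
ft_force: [1.1, -0.6, -2.6]
gripper_width: 0.162
```

```bash
python3 -c "
from h import *;s=ctrl.state();print(s['tool_pos'],s['ft_force'],s['torque'])"
```

```text
[0.52607504 0.18341003 0.38175042] [ 1.08098003 -0.57851416 -2.5977855 ] [-0.07603408  0.03741386 -0.03664143]
```

>>> {"fn": "carry_out", "kwargs": {
  "plan": [
    {"fingers":1,"translation":[0,0,-0.0005],"twist":0},
    {"fingers":1,"translation":[0,0,-0.0008],"twist":0}
  ]
}}

```text
time_s: 17.27
tool_pos: [0.5261, 0.1834, 0.381]
ee_rot: [[0.993, -0.114, -0.0], [-0.114, -0.993, -0.0], [-0.0, 0.0, -1.0]]
ft_force: [-0.2, -0.3, -2.1]
gripper_width: 0.156
```

>>> {"fn": "carry_out", "kwargs": {
  "plan": [
    {"fingers":1,"translation":[0,0,-0.0005],"twist":0},
    {"fingers":1,"translation":[0,0,-0.0008],"twist":0}
  ]
}}

```text
time_s: 17.43
tool_pos: [0.5261, 0.1835, 0.3802]
ee_rot: [[0.993, -0.114, -0.0], [-0.114, -0.993, -0.0], [-0.0, 0.0, -1.0]]
ft_force: [0.1, -0.6, -2.7]
gripper_width: 0.157
```

```bash
python3 -c "
from h import *;s=ctrl.state();print(s['tool_pos'],s['ft_force'],s['torque'])"
```

```text
[0.52609574 0.1834747  0.38019337] [ 0.0755879  -0.61967853 -2.67893838] [-0.19663694  0.03749416 -0.04494589]
```

>>> {"fn": "carry_out", "kwargs": {
  "plan": [
    {"fingers":1,"translation":[0,0,-0.0005],"twist":0},
    {"fingers":1,"translation":[0,0,-0.0008],"twist":0}
  ]
}}

```text
time_s: 17.6
tool_pos: [0.5261, 0.1835, 0.3794]
ee_rot: [[0.993, -0.114, -0.0], [-0.114, -0.993, -0.0], [-0.0, 0.0, -1.0]]
ft_force: [0.8, -0.2, -2.4]
gripper_width: 0.158
```

>>> {"fn": "carry_out", "kwargs": {
  "plan": [
    {"fingers":1,"translation":[0,0,-0.0005],"twist":0},
    {"fingers":1,"translation":[0,0,-0.0008],"twist":0}
  ]
}}

```text
time_s: 17.77
tool_pos: [0.5261, 0.1835, 0.3786]
ee_rot: [[0.993, -0.114, -0.0], [-0.114, -0.993, 0.0], [-0.0, -0.0, -1.0]]
ft_force: [0.1, 0.1, -2.3]
gripper_width: 0.156
```

```bash
python3 -c "
from h import *;s=ctrl.state();print(s['tool_pos'],s['ft_force'],s['torque'])"
```

```text
[0.52610788 0.18353135 0.37863884] [ 0.06450625  0.14214563 -2.33082735] [-0.12574718  0.08152999  0.02876649]
```

>>> {"fn": "carry_out", "kwargs": {
  "plan": [
    {"fingers":1,"translation":[0,0,-0.0005],"twist":0},
    {"fingers":1,"translation":[0,0,-0.0008],"twist":0}
  ]
}}

```text
time_s: 17.93
tool_pos: [0.5262, 0.1835, 0.3782]
ee_rot: [[0.993, -0.114, 0.0], [-0.114, -0.993, 0.0], [0.0, -0.0, -1.0]]
ft_force: [-1.0, -1.4, 2.0]
gripper_width: 0.153
```

```bash
python3 w.py w20;python3 -c "
from h import *;s=ctrl.state();print(s['tool_pos'],s['ft_force'],s['torque'])
f=ctrl.grab_frame('scene');crop(f['pixels'],290,190,140,110,5,'sc20.png');
f=ctrl.grab_frame('side');crop(f['pixels'],160,80,120,100,6,'s20.png')"
```

```text
[0.5262 0.1835 0.3782] [-0.85 -0.69  2.19] 17.9833 [-49.   19.3  29.2 108.6 -11.4  54.9 -21.1]
[0.52623254 0.18347742 0.37824156] [-0.85091765 -0.69177405  2.19188882] [-0.01660134  0.36036014  0.08501475]
```

View pics/w20.png

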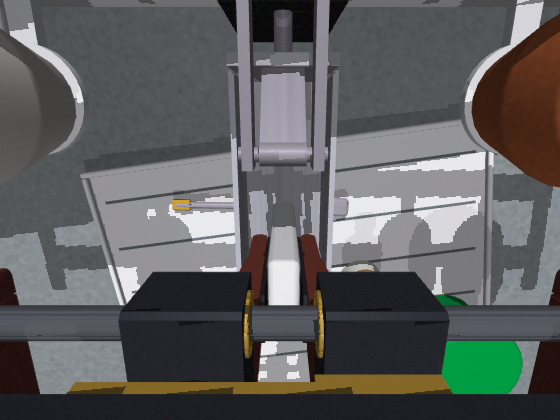

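View pics/sc20.png

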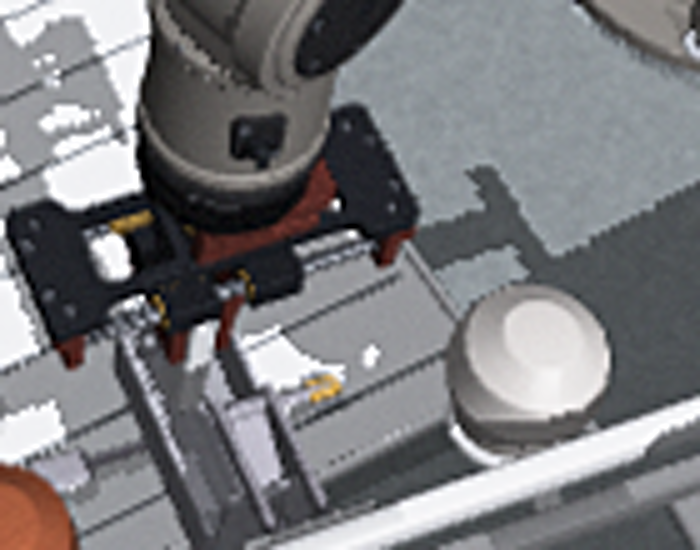

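View pics/s20.png

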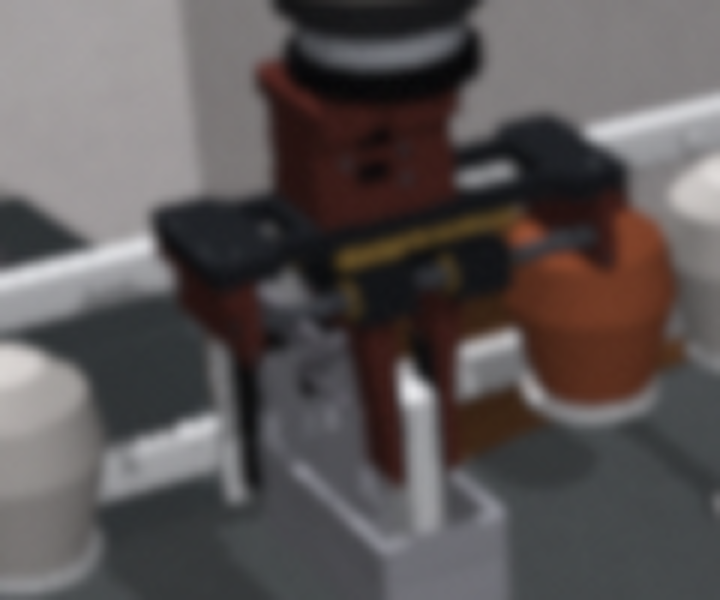

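>>> {"fn": "carry_out", "kwargs": {
  "plan": [
    {"fingers":1,"translation":[0,0,0.0004],"twist":0},
    {"fingers":1,"translation":[0,0,0.0004],"twist":0},
    {"fingers":1,"translation":[0,0,0.0004],"twist":0}
  ],
  "grip_force": 4
}}

```text
time_s: 18.33
tool_pos: [0.5262, 0.1836, 0.3783]
ee_rot: [[0.993, -0.114, 0.001], [-0.114, -0.993, 0.0], [0.0, -0.0, -1.0]]
ft_force: [0.9, -0.9, -0.8]
gripper_width: 0.159
```

>>> {"fn": "carry_out", "kwargs": {
  "plan": [
    {"fingers":1,"translation":[0,0,-0.001],"twist":0},
    {"fingers":1,"translation":[0,0,-0.002],"twist":0},
    {"fingers":1,"translation":[0,0,-0.003],"twist":0},
    {"fingers":1,"translation":[0,0,-0.004],"twist":0},
    {"fingers":1,"translation":[0,0,-0.004],"twist":0}
  ],
  "grip_force": 3
}}

```text
time_s: 18.75
tool_pos: [0.5261, 0.1834, 0.374]
ee_rot: [[0.993, -0.114, -0.0], [-0.114, -0.993, -0.0], [-0.0, 0.0, -1.0]]
ft_force: [0.2, -1.8, -0.7]
gripper_width: 0.159
```

```bash
python3 w.py w21;python3 -c "
from h import *;s=ctrl.state();print(s['tool_pos'],s['ft_force'],s['torque'],s['gripper_width'])"
```

```text
[0.5261 0.1835 0.3741] [ 0.33 -0.45 -1.71] 18.8 [-48.9  19.6  29.1 108.8 -11.6  54.5 -21. ]
[0.52606915 0.18348186 0.37406236] [ 0.33449804 -0.44526657 -1.71483781] [-0.12226328 -0.00473881 -0.02089376] 0.15738822234295138
```

View pics/w21.png

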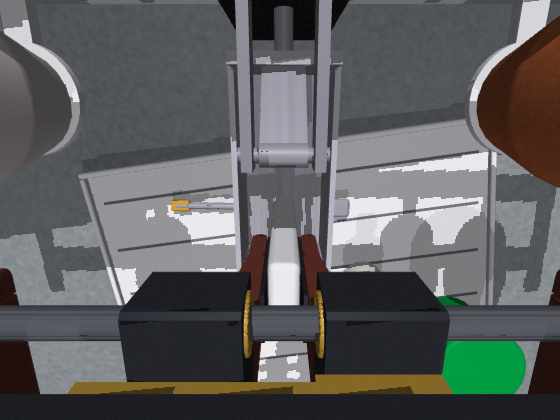

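>>> {"fn": "carry_out", "kwargs": {
  "plan": [
    {"fingers":1,"translation":[0,0,-0.001],"twist":0},
    {"fingers":1,"translation":[0,0,-0.003],"twist":0},
    {"fingers":1,"translation":[0,0,-0.005],"twist":0},
    {"fingers":1,"translation":[0,0,-0.006],"twist":0},
    {"fingers":1,"translation":[0,0,-0.006],"twist":0}
  ]
}}

```text
time_s: 19.22
tool_pos: [0.5261, 0.1836, 0.368]
ee_rot: [[0.993, -0.114, -0.0], [-0.114, -0.993, -0.0], [-0.0, 0.0, -1.0]]
ft_force: [0.2, -0.5, -1.6]
gripper_width: 0.164
```

>>> {"fn": "carry_out", "kwargs": {
  "plan": [
    {"fingers":1,"translation":[0,0,-0.001],"twist":0},
    {"fingers":1,"translation":[0,0,-0.003],"twist":0},
    {"fingers":1,"translation":[0,0,-0.004],"twist":0},
    {"fingers":1,"translation":[0,0,-0.005],"twist":0},
    {"fingers":1,"translation":[0,0,-0.005],"twist":0}
  ]
}}

```text
time_s: 19.63
tool_pos: [0.5261, 0.1837, 0.3631]
ee_rot: [[0.993, -0.114, -0.0], [-0.114, -0.993, 0.0], [-0.0, -0.0, -1.0]]
ft_force: [-0.3, 0.3, -1.6]
gripper_width: 0.165
```

```bash
python3 w.py w22;python3 -c "
from h import *;s=ctrl.state();print(s['tool_pos'],s['ft_force'],s['torque'],s['gripper_width'])
f=ctrl.grab_frame('side');crop(f['pixels'],160,80,120,100,6,'s22.png')"
```

```text
[0.5261 0.1837 0.3631] [ 1.02  0.69 -1.54] 19.6833 [-48.6  20.4  28.8 109.4 -12.1  53.2 -20.5]
[0.52608268 0.18368457 0.36314777] [ 1.02200458  0.69275654 -1.54238872] [-0.05634956 -0.02380148 -0.00488218] 0.16221997176410227
```

View pics/w22.png

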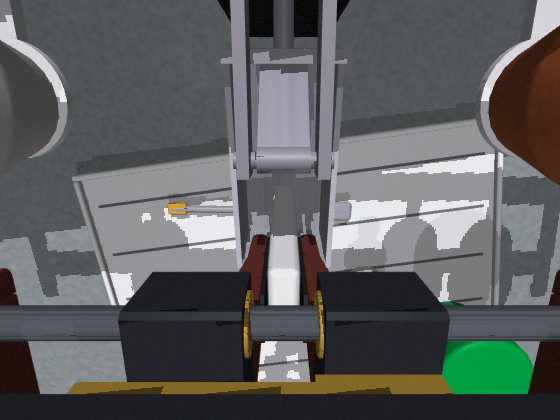

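View pics/s22.png

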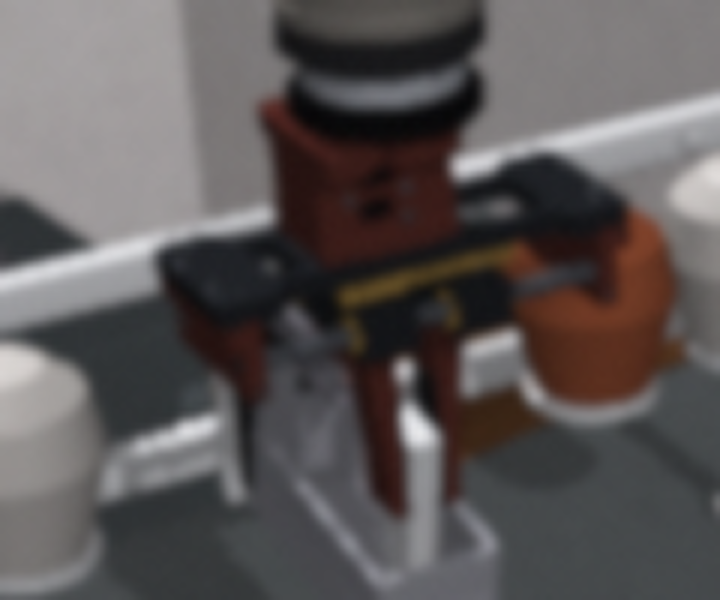

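>>> {"fn": "carry_out", "kwargs": {
  "plan": [
    {"fingers":1,"translation":[0,0,-0.001],"twist":0},
    {"fingers":1,"translation":[0,0,-0.002],"twist":0},
    {"fingers":1,"translation":[0,0,-0.003],"twist":0},
    {"fingers":1,"translation":[0,0,-0.004],"twist":0},
    {"fingers":1,"translation":[0,0,-0.004],"twist":0}
  ]
}}

```text
time_s: 20.15
tool_pos: [0.5261, 0.1837, 0.3592]
ee_rot: [[0.993, -0.114, 0.0], [-0.114, -0.993, 0.0], [-0.0, -0.0, -1.0]]
ft_force: [0.3, 0.5, -1.3]
gripper_width: 0.161
```

```bash
python3 w.py w23;python3 -c "
from h import *;s=ctrl.state();print(s['tool_pos'],s['ft_force'],s['torque'],s['gripper_width'])
crop(cv2.imread('pics/w23.png'),210,0,140,120,5,'w23c.png')"
```

```text
[0.5261 0.1838 0.3592] [-0.32  1.84 -0.83] 20.2 [-48.5  20.7  28.7 109.6 -12.3  52.7 -20.3]
[0.52611664 0.18375386 0.35920477] [-0.32155835  1.83618514 -0.8285048 ] [ 0.17895118 -0.0107341  -0.09318331] 0.15930502047409004
```

View pics/w23c.png

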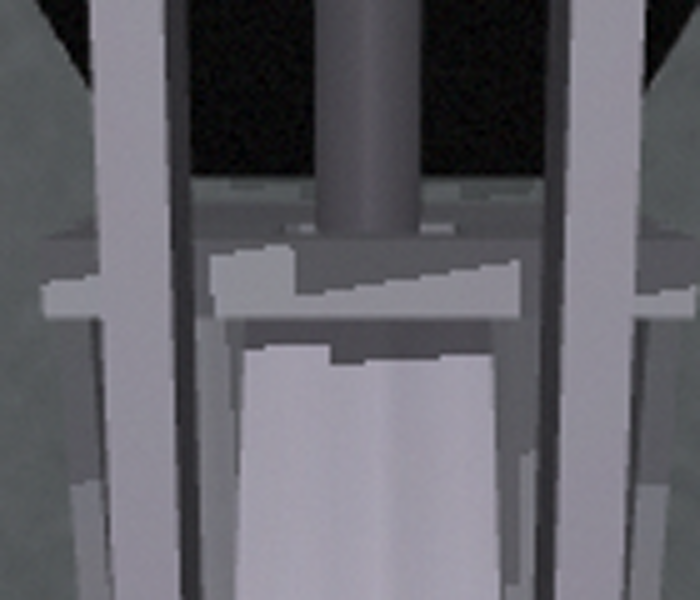

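>>> {"fn": "carry_out", "kwargs": {
  "plan": [
    {"fingers":0.6,"translation":[0,0,0],"twist":0},
    {"fingers":0.55,"translation":[0,0,0],"twist":0},
    {"fingers":0.4,"translation":[0,0,0],"twist":0},
    {"fingers":0.3,"translation":[0,0,0],"twist":0},
    {"fingers":0.2,"translation":[0,0,0],"twist":0}
  ]
}}

```text
time_s: 20.62
tool_pos: [0.5262, 0.1834, 0.3594]
ee_rot: [[0.993, -0.114, 0.0], [-0.114, -0.993, -0.0], [0.0, 0.0, -1.0]]
ft_force: [-0.1, -0.7, 0.6]
gripper_width: 0.382
```

```bash
python3 w.py w24;python3 -c "
from h import *
f=ctrl.grab_frame('side');crop(f['pixels'],160,80,120,100,6,'s24.png')"
```

```text
[0.5261 0.1835 0.3593] [-0.13  0.25 -0.97] 20.6667 [-48.5  20.7  28.7 109.6 -12.3  52.7 -20.3]
```

View pics/w24.png

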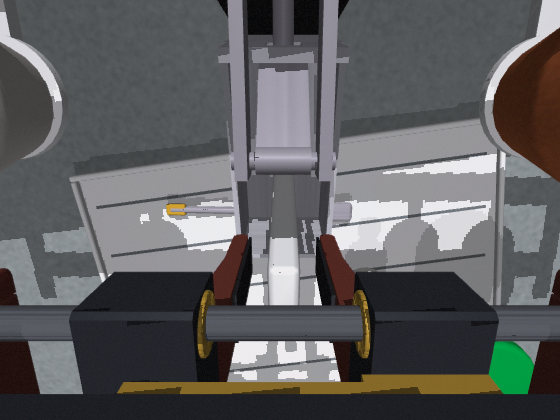

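View pics/s24.png

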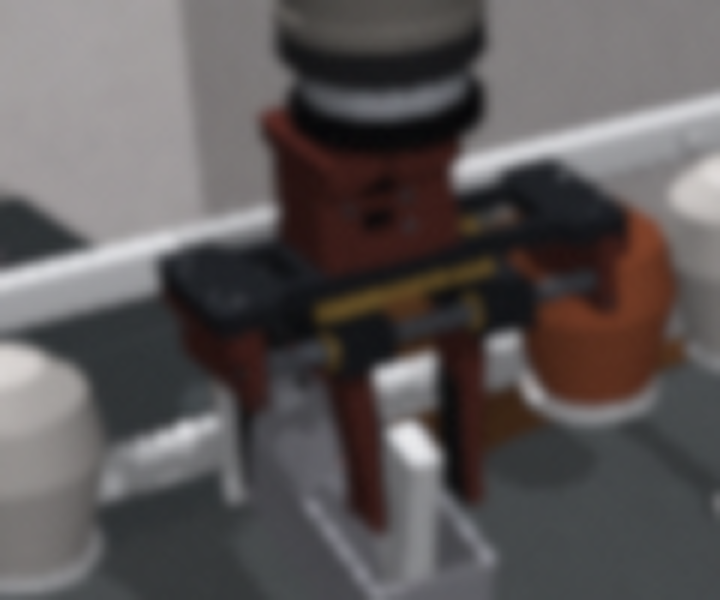

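>>> {"fn": "carry_out", "kwargs": {
  "plan": [
    {"fingers":0,"translation":[0,0,0],"twist":0},
    {"fingers":0,"translation":[0,0,0.01],"twist":0},
    {"fingers":0,"translation":[0,0,0.03],"twist":0},
    {"fingers":0,"translation":[0,0,0.06],"twist":0},
    {"fingers":0,"translation":[0,0,0.09],"twist":0}
  ]
}}

```text
time_s: 21.13
tool_pos: [0.5259, 0.1833, 0.4506]
ee_rot: [[0.993, -0.114, -0.001], [-0.114, -0.993, -0.001], [-0.001, 0.001, -1.0]]
ft_force: [1.2, 0.4, -1.3]
gripper_width: 0.499
```

>>> {"fn": "carry_out", "kwargs": {
  "plan": [
    {"fingers":0,"translation":[0,-0.02,0.03],"twist":0},
    {"fingers":0,"translation":[0,-0.05,0.05],"twist":0},
    {"fingers":0,"translation":[0,-0.08,0.06],"twist":0},
    {"fingers":0,"translation":[0,-0.1,0.06],"twist":0},
    {"fingers":0,"translation":[0,-0.1,0.06],"twist":0}
  ]
}}

```text
time_s: 21.55
tool_pos: [0.5262, 0.0779, 0.5115]
ee_rot: [[0.993, -0.121, 0.003], [-0.121, -0.993, 0.0], [0.003, -0.001, -1.0]]
ft_force: [0.4, 0.5, 0.4]
gripper_width: 0.499
```

```bash
python3 w.py w25;python3 -c "
from h import *
f=ctrl.grab_frame('side');cv2.imwrite('pics/s25.png',f['pixels']);crop(f['pixels'],160,90,120,100,6,'s25c.png')
f=ctrl.grab_frame('scene');cv2.imwrite('pics/sc25.png',f['pixels']);crop(f['pixels'],300,210,120,100,6,'sc25c.png')"
```

```text
[0.5261 0.0807 0.5107] [ 0.7  -0.04  0.48] 21.6 [-45.4   9.   34.5 102.5  -5.4  70.  -16.2]
```

View pics/w25.png

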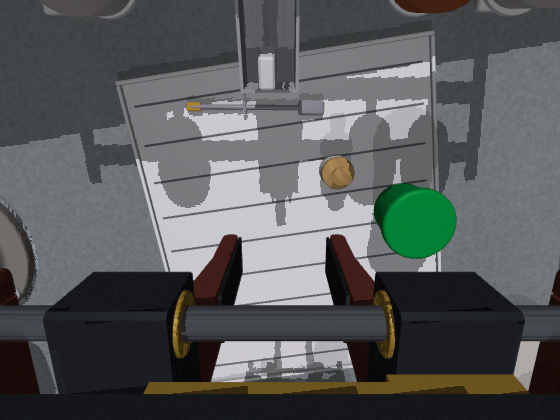

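View pics/s25.png

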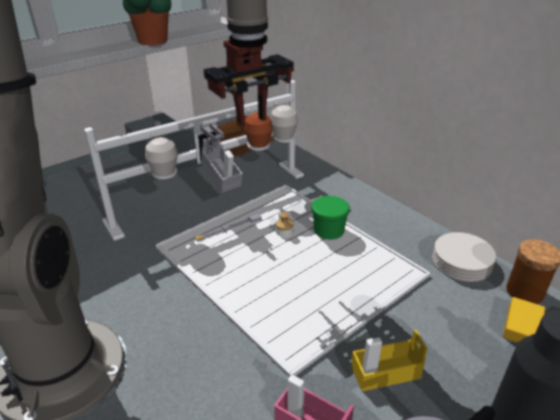

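View pics/s25c.png

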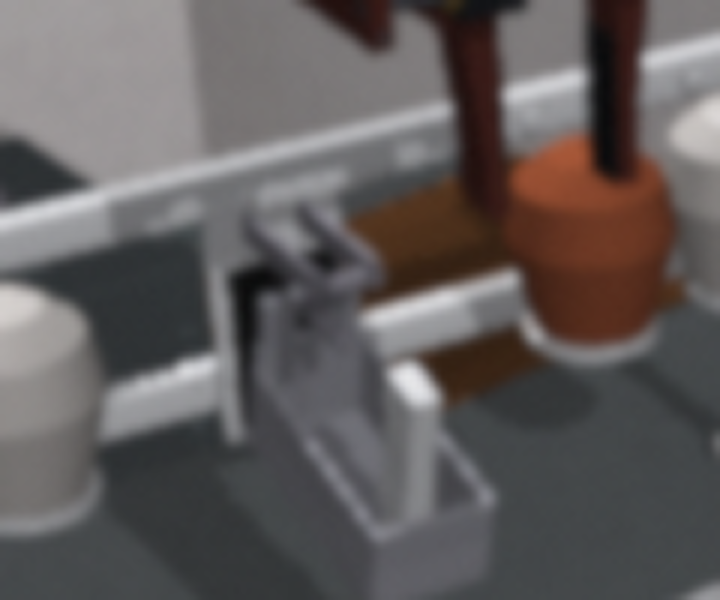

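View pics/sc25c.png

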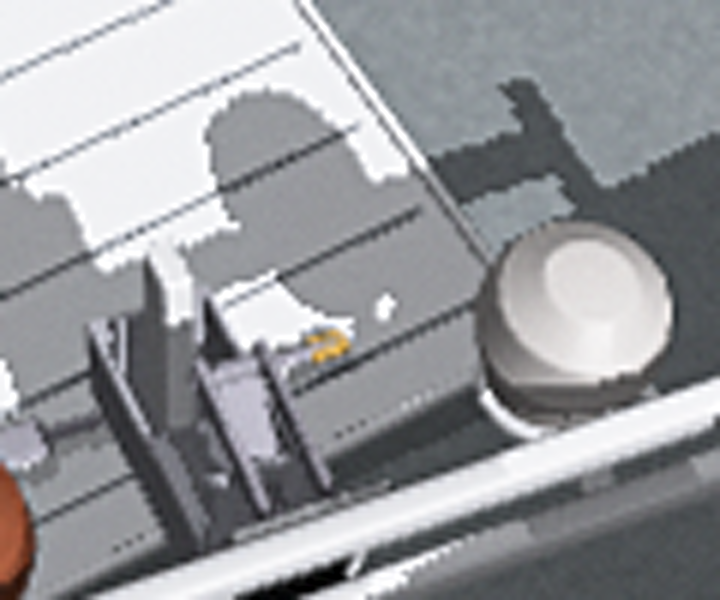

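Run:
```python
from h import *
import pickle
d=pickle.load(open("f0.pkl","rb"))
f=ctrl.grab_frame("scene")["pixels"];a=d["scene"]["pixels"]
for n,(x,y,w,h) in dict(tub=(222,228,36,38),brush=(270,248,20,18),gourd_c=(382,247,30,28),gourd_a=(240,295,32,24),gourd_b=(272,283,34,28),bomb=(352,262,14,10)).items():
    t=cv2.cvtColor(a[y:y+h,x:x+w],6);r=cv2.matchTemplate(cv2.cvtColor(f[y-6:y+h+6,x-6:x+w+6],6),t,cv2.TM_CCOEFF_NORMED);_,m,_,p=cv2.minMaxLoc(r);print(n,round(m,3),p[0]-6,p[1]-6)
print(ctrl.job_done())
```

```text
tub 0.999 0 0
brush 0.998 0 0
gourd_c 0.999 0 0
gourd_a 0.998 0 0
gourd_b 0.997 0 0
bomb 0.998 0 0
the job is handed in; nothing more can be done
None
```

The caddy is on the locking peg with the flap shut behind its back plate. I handed the job in at about 22 s. No verdict was given.

- **Seating:** I gripped the grey caddy by its white handle and threaded the eye without any noticeable contact force. Then I felt for the pad and pressed in slowly. The highest force I read was about 8.3 N. The pictures showed the flap already dropped.
- **Lock test:** I pulled back and held about 5.7 N against the flap. It stayed shut and stopped the plate.
- **Release:** I lowered the eye onto the peg, let the handle pivot down in a light 3 N grip until it was nearly unloaded, then opened the fingers and backed away. The load on the arm peaked at roughly 4–5 N as the eye met the peg.
- **Last checks:** Before hand-in, the gourds, tub, brush and bombilla matched the first picture with no shift in the scene camera. For the bombilla this check covered only its visible end. The gripper was well clear and touching nothing.

**Disagreements and shortfalls:**
- **Tilt:** The caddy does not hang quite vertical. It leans about 12–14° (estimated, not measured), with the handle end low, the plate's top against the flap and its foot against the pad. I expect that is its natural rest, because its weight sits in front of the peg.
- **Wrist camera:** Its calibration looked about 2 mm off sideways compared with the fingers, so I centred by the pictures instead.
- **Eye height:** The eye sat about 3 mm higher than I worked out, and the peg took the load later than expected when I lowered it.

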